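# Pack the jar carrier, weigh it on the hand scale and hang the scale up

### The arm

A 6-joint arm with a two-finger parallel gripper is mounted at the origin on a cart in front of the work surface, level with it; the furniture and walls round the work are solid. World frame = base frame: x ahead of the robot, y to its left, z up, the work surface at z = 0. Lengths are in m, angles in rad, forces in N, time in s.
With the tool pointing down it reaches from about 0.325 to 0.85 m from the base axis. Payload 4.4 kg.
Tool frame: the origin (TCP) lies where the fingers leave the gripper's body, on its centre line; the fingertips stand 97 mm ahead of it and the grasp point (between the pads) lies 78 mm ahead of it; y points along the fingers, x is the direction in which the jaws open and shut, and the axes are right-handed (so a half turn about y gives the same grasp; the last joint's range is limited). The gripper opens to 94 mm and grips with 3 to 60 N. Pads are 16 mm wide; open, the fingers measure 119 mm over their backs; the gripper's body (75 mm by 177 mm) begins 78 mm behind the grasp point.
Start: joints at [1.123, 0.207, 1.542, -0, 1.393, -0.15], TCP at [0.169, 0.55, 0.303] pointing down, gripper open.
Joint ranges: [-2.73, 2.73], [-0.86, 2.22], [0.23, 2.46], [-1.11, 4.25], [0.08, 2.63], [-2.82, 2.82]. Speed limits (rad/s): [2.79, 2.79, 3.14, 3.14, 3.14, 3.14].

### API

Orientations are given as a unit quaternion [w, x, y, z].
In Python, from bench import r gives the robot as it stands. The module is installed in compiled form; this text tells all that it offers.
- The arm moves only by the tool move_arm, never from a script. Its argument "steps" is text: rows parted by semicolons, each of 7 numbers parted by spaces: the closure, from 0 (fully open) to 1 (shut), then the shift along the tool's x, y, z in m, then the turn, a rotation vector about the tool's x, y, z in rad. In form: gripper dx dy dz ax ay az; .... A call has 1 to 5 rows; each row is the pose to reach, as a shift and turn from the pose commanded when the call began, along the tool's axes at that moment; what a row does not reach only later rows make up. A row lasts 1/8 s, in which the tool goes at most 62.5 mm and 10.7 degrees, less where a joint would pass 70% of its speed; a pose out of reach is approached as far as the arm can. A call with a gripper value outside its range is refused whole. The fingers move at their own pace and stop on an object; the grip force is fixed at half the most. Time passes only in rows, so rows that repeat a pose let the fingers close. It gives the time, the measured TCP pose, the force and the opening at its end, in the units of the state.
- r.state(): the state, without advancing time (a new reading comes with each control period).
- r.read_camera(name): name is "side" or "top"; returns the picture (480x640x3 uint8, blue, green, red); there is no depth.
- r.get_calibration(name): a dict with "camera_matrix" (3x3 intrinsics, pixels), "R" (3x3) and "t" (3): a world point X has camera coordinates R X + t. Camera axes: x right, y down, z forward; pixel columns grow to the right and rows downward; lengths in m; the calibration is good to about 2 mm. A picture is of the moment at which its call begins. get_calibration takes no time and is no camera call.
- r.sign_off(): hands the job in, once; it reports no verdict.
The state is a dict: "t": time; "joint_positions": joint angles; "qd": joint speeds; "joint_efforts": joint torques, N m; "tcp_pos": TCP position; "tcp_rot": TCP orientation; "ft_force": force on the tool from outside, world axes, zero at the start; "torque": the same for the moment, N m; "width": finger opening in m.
Only numpy, scipy, OpenCV 4.12 (cv2) and the standard library are available. Lean on these libraries where they do the work, as an engineer would, in place of code of your own. Each camera call takes 0.05 s, during which the arm holds its last target.

### The job

Pack the carrier for delivery: stand every brown-lidded jar of nuts upright in the wooden carrier, one to a bay, then swing the wire keeper down over them until it snaps under the spring clip. Take the hand scale off its screw, catch its hook under the middle of the carrier's bow and lift until the whole carrier hangs well clear of the worktop, let it stop swinging and hold it there still for about three seconds more so that it can be weighed, then lower it gently back onto the worktop. Unhook the scale and hang it on its screw again by the keyhole, pulled fully down, and leave the other things on the worktop where they are.

Things in the scene. Friction and masses are not known exactly. Their poses are not given: they have to be found in the camera images.
- jar_1: Jar of nuts: clear glass with a dark brown screw lid, 48 mm across the body, lid 46 mm across, 70 mm tall, about 90 g; origin at the centre of its underside, z up. Two to four of the four jars are present in a run
- jar_2: Jar of nuts: clear glass with a dark brown screw lid, 48 mm across the body, lid 46 mm across, 70 mm tall, about 90 g; origin at the centre of its underside, z up. Two to four of the four jars are present in a run
- jar_3: Jar of nuts: clear glass with a dark brown screw lid, 48 mm across the body, lid 46 mm across, 70 mm tall, about 90 g; origin at the centre of its underside, z up. Two to four of the four jars are present in a run
- jar_4: Jar of nuts: clear glass with a dark brown screw lid, 48 mm across the body, lid 46 mm across, 70 mm tall, about 90 g; origin at the centre of its underside, z up. Two to four of the four jars are present in a run
- carrier: Loose wooden jar carrier, 0.43 kg empty: tray 160 (its x) x 145 mm (its y), walls 44 mm high, 6 mm floor, four bays 60 mm square centred at x = +-44, y = +-36.5 mm. A fixed steel bow stands over the long centre line; spring clip at the -x end, keeper hinge at the +x end (ears at y = +-64, 91 mm high). Origin: centre of its underside, z up
- corner_1 (a point): One of the four lower corners of the carrier (x = +-80, y = +-72.5, z = 0 mm in its frame)
- corner_2 (a point): One of the four lower corners of the carrier (x = +-80, y = +-72.5, z = 0 mm in its frame)
- corner_3 (a point): One of the four lower corners of the carrier (x = +-80, y = +-72.5, z = 0 mm in its frame)
- corner_4 (a point): One of the four lower corners of the carrier (x = +-80, y = +-72.5, z = 0 mm in its frame)
- bow_top (a point): Middle of the bow's top: centre of its 9 mm round bar, 124 mm above the carrier's underside. The bar runs along the carrier's x and drops 10 mm over 57 mm to either side; its legs stand at x = +-68 mm. Site axes are the carrier's
- keeper (a joint): U-shaped wire keeper on the carrier, hinged about the carrier's y axis at x = +77, z = 83 mm; rad: 0 = shut (level, 4 mm over the lids), grows as it opens (2.6 = leaning back past the hinge end); stays where left. Swung down, its bar meets the nose of the sprung clip (16 mm wide, on the centre line) at about 0.07 and must be pushed past it (about 5 N) to below 0.03, where the nose holds it
- keeper_bar (a point): Grip point on the keeper's cross bar, a 7 mm round rod along the carrier's y, 84 mm long, 166 mm from the hinge axis; this point is 25 mm off the centre line on the carrier's +y side, clear of the clip. Moves with the keeper; the side wires run 42 mm either side of the centre line
- scale: Sprung hand scale, 0.19 kg: housing 24 (x) x 54 (y) x 78 (z) mm, bar handle on top, sprung hook below (to 51 mm under the origin), keyhole plate on its back (+x). Origin: centre of the housing's underside, z up; -x is the front with the pointer. Starts hanging on the screw. To take it off: raise it 25 mm, then draw it 15 mm or more straight off the board; hang it by the reverse way
- scale_handle (a point): Centre of the handle, a bar 22 mm thick (scale's x) x 96 mm long (scale's y) x 26 mm high, 111 mm above the scale's origin; grip it from above across the 22 mm. Under it a neck 18 x 26 mm. When it hangs, the board's top edge ends 15 mm below the handle's underside
- scale_slot (a point): Where the screw's shank sits on the keyhole plate when the scale hangs locked: 22.5 mm behind (+x) and 55.2 mm above the scale's origin. The plate is 3 mm thick, its outer face 24 mm behind the origin; an 18 mm square opening, centre 30 mm above the origin, narrows upwards into a slot 7.6 mm wide that ends 57.5 mm above the origin
- scale_hook (a joint): Extension of the scale's spring in m: 0 = unloaded, at most 0.045; about 250 N/m after 0.7 N, so a packed carrier draws it 18 to 33 mm. Freshly lifted with bays left empty, the carrier tilts a little and swings for some 3 s
- hook_saddle (a point): Inside bottom of the 5 mm wire hook, where the bar lies when loaded; straight below the handle, 156.5 mm under its centre when unloaded. The hook lies in the scale's x-z plane, 41 mm wide; the wire's bottom is 5 mm lower. Its mouth opens to the scale's -x, 14 to 33 mm above this point (tip 18 mm towards -x); the bar to be hooked must lie along the scale's y
- stand: Fixed wooden hanging board on a foot, 230 mm wide x 168 mm high, upright in its y-z plane; its front face (8 mm before its origin, towards -x) carries the screw; a measuring spoon hangs 88 mm to either side. Origin: centre of its underside
- screw (a point): Round-headed screw, straight out of the board's front face (stand's -x), 140 mm above the worktop; this point is mid-shank, 2.5 mm before the face. Shank 4.6 mm thick; 12 mm head, its back 5 mm and its front 8.3 mm off the face. Site axes are the stand's
- sauce_bottle: Bystander: sauce bottle with a green nozzle, 66 x 160 mm
- pattern_cup: Bystander: patterned tea cup, 65 x 78 mm
- whetstone: Bystander: grey whetstone in its holder, 100 x 62 x 38 mm
- glass_dish: Bystander: pressed glass dish, 110 x 34 mm
There are look-alikes about, which are no part of the job. What is shaped like the jar_2 but blue is not meant.

How it is judged:
On the way, in this order (a step that is already met when the one before it is completed fails the run):
1. every jar stands upright on the floor of the carrier's bays (x of jar_1 in the frame of carrier between -0.078 and 0.078 m and y of jar_1 in the frame of carrier between -0.07 and 0.07 m and z of each of jar_1, jar_2, jar_3, jar_4 in the frame of carrier below 0.014 m and angle between the z axis of each of jar_1, jar_2, jar_3, jar_4 and the z axis of carrier, either way round below 0.2 rad and x of jar_2 in the frame of carrier between -0.078 and 0.078 m and y of jar_2 in the frame of carrier between -0.07 and 0.07 m and x of jar_3 in the frame of carrier between -0.078 and 0.078 m and y of jar_3 in the frame of carrier between -0.07 and 0.07 m and x of jar_4 in the frame of carrier between -0.078 and 0.078 m and y of jar_4 in the frame of carrier between -0.07 and 0.07 m), for 0.2 s.
2. the keeper is snapped shut over the jars (all of step 1 and value of joint keeper below 0.035 rad), for 0.3 s.
3. the packed carrier hangs by the middle of its bow on the scale's hook alone, all four corners more than 10 mm off the worktop, hardly swinging, for 2 s (all of step 2 and height (world z) of each of corner_1, corner_2, corner_3, corner_4 above 0.01 m and value of joint scale_hook above 0.012 m and distance between hook_saddle and bow_top below 0.03 m and contact force between scale_hook and carrier above 3 N and contact force between each of the fingers, the arm and carrier below 0.5 N and angle between carrier's own z axis and vertical below 0.35 rad and linear speed of carrier below 0.08 m/s), for 2 s.
At the end, for the whole second after the job is handed in: Every jar upright on a bay floor, keeper below 0.035 rad, carrier level on the worktop (4 mm, 0.04 rad) and at rest; the scale hangs on the screw at rest, upright within 0.12 rad, slot point within 6 mm of the screw point, hook unloaded (under 4 mm) (all of step 2 and height (world z) of carrier between -0.004 and 0.004 m and angle between carrier's own z axis and vertical below 0.04 rad and linear speed of each of carrier, scale below 0.02 m/s and distance between scale_slot and screw below 0.006 m and angle between scale's own z axis and vertical below 0.12 rad and contact force between scale and stand above 0.5 N and value of joint scale_hook below 0.004 m); the robot touches nothing.
It fails at once if the scale is dropped on the worktop (height (world z) of scale below 0.05 m or angle between scale's own z axis and vertical above 1 rad).
It fails at once if the carrier is dropped or jerked (over 0.35 m/s while more than 5 mm off the worktop) or tipped past 0.6 rad ((linear speed of carrier above 0.35 m/s and height (world z) of carrier above 0.005 m) or angle between carrier's own z axis and vertical above 0.6 rad).
It fails at once if a bystander is moved more than 30 mm (distance of any of sauce_bottle, pattern_cup, whetstone, glass_dish from where it was at the start of the episode above 0.03 m).
Of jar_1, jar_2, jar_3, jar_4 only 2 to 4 are there at a start; the rules pass over those that are not, and their reading is None.
At some moment in a run one of carrier may be knocked a few centimetres aside while the robot is not near it.
It also fails if it takes over 210 s, if anything falls off the work surface, if the arm or the gripper's body presses on something with over 40 N, if the wrist force passes 120 N, or if a joint passes its speed limit or range.

## Working session

There is one attempt and no reset: what is moved stays moved. The work goes in short steps, Python scripts to look and compute and a tool call to move; the robot and the scene stay as the last step left them, time stands still between calls to the robot, and variables do not carry over. Pictures are saved under pics/ and viewed, and the job is handed in when it is done.

Besides the shell and the picture viewer there is one more tool, called after "Emit:" in YAML: its name, and indented under it one key for each argument. move_arm: Moves the arm, as the interface text tells. Its arguments: {"type":"object","properties":{"steps":{"type":"string"}},"required":["steps"]}

```bash
mkdir -p pics; ls; python3 - <<'E'
from bench import r
import cv2
print(r.state())
for n in ("side","top"):
    c=r.get_calibration(n); print(n,c)
    cv2.imwrite(f"pics/{n}0.png",r.read_camera(n))
E
```

```text
pics
{'t': 0.0, 'joint_positions': array([ 1.12249274e+00,  2.07389008e-01,  1.54294986e+00,  2.23809616e-05,
        1.39349830e+00, -1.50480957e-01]), 'qd': array([-0.00013211,  0.00232051,  0.00010218,  0.0002319 ,  0.00052368,
       -0.00063458]), 'joint_efforts': array([ 2.06081450e-05, -3.70887280e+01, -2.81413883e+01,  6.95978198e-02,
        3.63755878e-02, -1.56196888e-04]), 'tcp_pos': array([0.1684634 , 0.54914937, 0.30151012]), 'tcp_rot': array([-0.56828408,  0.56901164,  0.4195791 , -0.42098971]), 'ft_force': array([-0.25131376,  1.08689695, -0.04379735]), 'torque': array([-0.01790491,  0.02443436,  0.01598401]), 'width': 0.09419159947795891}
side {'camera_matrix': array([[443.62315749,   0.        , 313.22440193],
       [  0.        , 443.62315749, 239.83822933],
       [  0.        ,   0.        ,   1.        ]]), 'R': array([[ 0.83986753, -0.54278998, -0.0012522 ],
       [-0.3156199 , -0.4864842 , -0.81468841],
       [ 0.44159553,  0.68462556, -0.57989761]]), 't': array([-0.46631046,  0.26120269,  1.0691645 ])}
top {'camera_matrix': array([[477.75748365,   0.        , 321.25776046],
       [  0.        , 477.75748365, 238.42634817],
       [  0.        ,   0.        ,   1.        ]]), 'R': array([[ 0.02383736, -0.99955572,  0.01789259],
       [-0.98796388, -0.02628958, -0.15243433],
       [ 0.152837  , -0.0140436 , -0.98815162]]), 't': array([-0.05505194,  0.53771002,  1.49167658])}
```

View pics/side0.png

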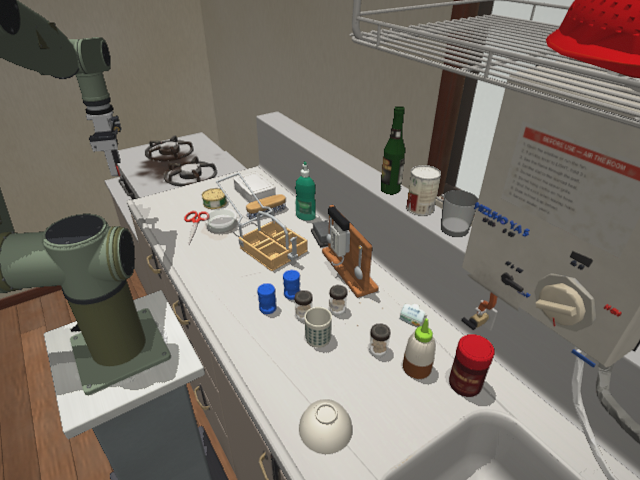

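View pics/top0.png

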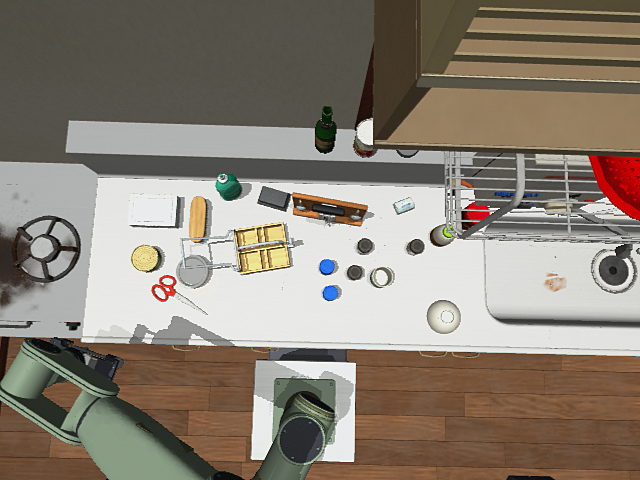

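The side and top views show three brown-lidded jars, at about (364,246), (354,272) and (414,246) in the top view. There are two blue decoys at (327,267) and (330,293). The carrier is at about (262,247) with its keeper leaning left, and the scale hangs on the stand at about (330,210).

```bash
cat > h.py <<'E'
import numpy as np, cv2
from scipy.spatial.transform import Rotation as Rn
from bench import r
C={n:r.get_calibration(n) for n in("side","top")}
def proj(n,X):
    c=C[n];p=c["R"]@np.asarray(X,float)+c["t"];p=c["camera_matrix"]@p;return p[:2]/p[2]
def ray(n,u,v):
    c=C[n];d=np.linalg.inv(c["camera_matrix"])@[u,v,1];return -c["R"].T@c["t"],c["R"].T@d
def atz(n,u,v,z):
    o,d=ray(n,u,v);return o+d*(z-o[2])/d[2]
def tri(a,b):
    (o1,d1),(o2,d2)=ray("side",*a),ray("top",*b)
    A=np.c_[d1,-d2];s=np.linalg.lstsq(A,o2-o1,rcond=None)[0];p,q=o1+d1*s[0],o2+d2*s[1];return (p+q)/2,np.linalg.norm(p-q)
def snap(n,name,x0,y0,x1,y1,img=None):
    im=r.read_camera(n) if img is None else img
    k=min(800/(x1-x0),600/(y1-y0));cr=im[y0:y1,x0:x1]
    cv2.imwrite(f"pics/{name}.png",cv2.resize(cr,None,fx=k,fy=k,interpolation=cv2.INTER_CUBIC));return im
def tool():
    s=r.state();q=s["tcp_rot"];R=Rn.from_quat([q[1],q[2],q[3],q[0]]).as_matrix();return s,R
E
python3 - <<'E'
from h import *
t=snap("top","t1",170,170,330,290);snap("top","t2",290,180,450,300,t)
s=snap("side","s1",190,170,390,320);snap("side","s2",240,270,440,420,s)
st,R=tool();print(np.round(R,3))
E
```

```text
[[ 0.293 -0.001 -0.956]
 [ 0.956 -0.001  0.293]
 [-0.001 -1.     0.   ]]
```

View pics/t1.png

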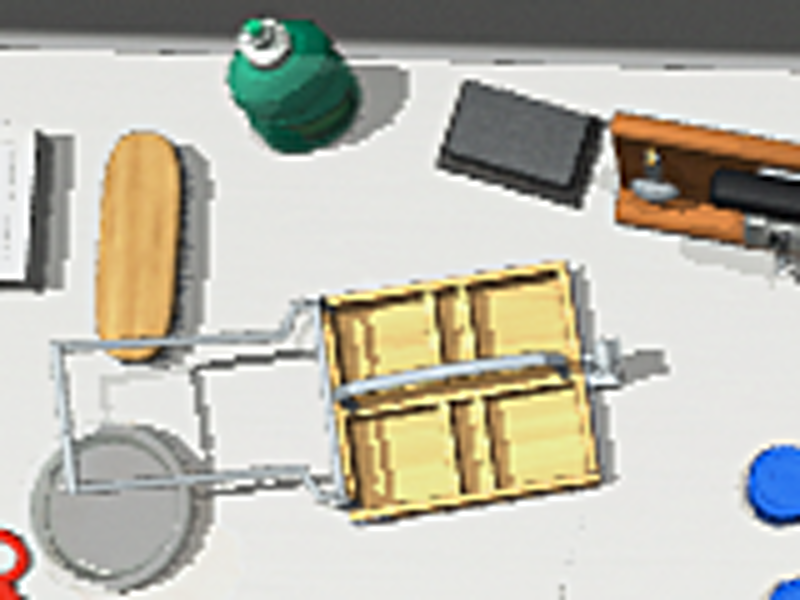

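View pics/t2.png

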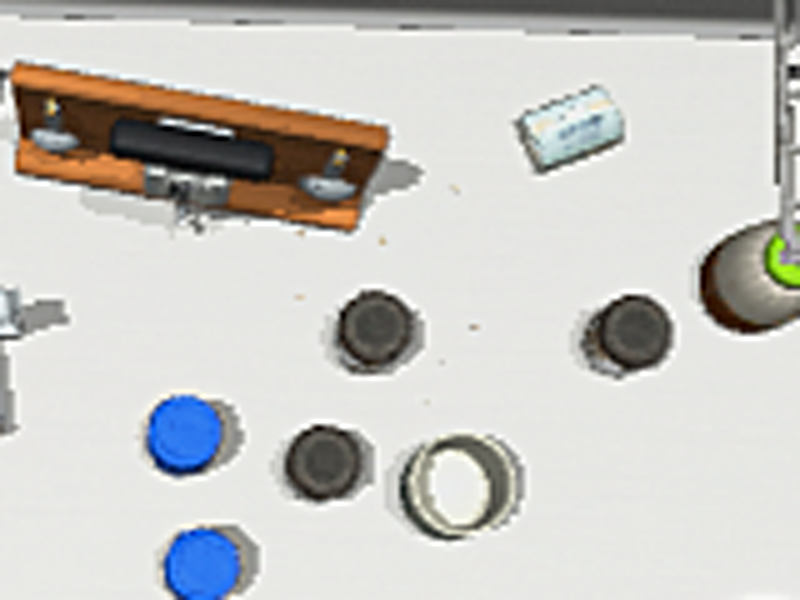

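View pics/s1.png

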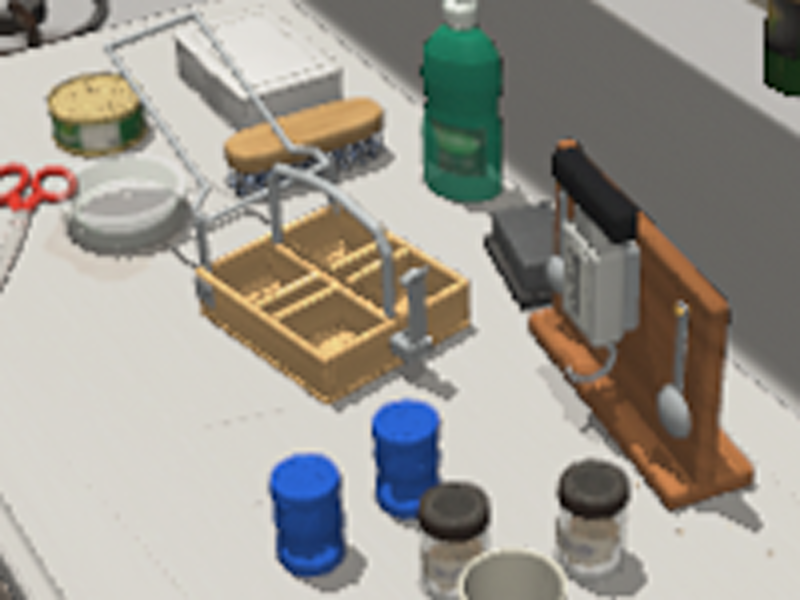

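View pics/s2.png

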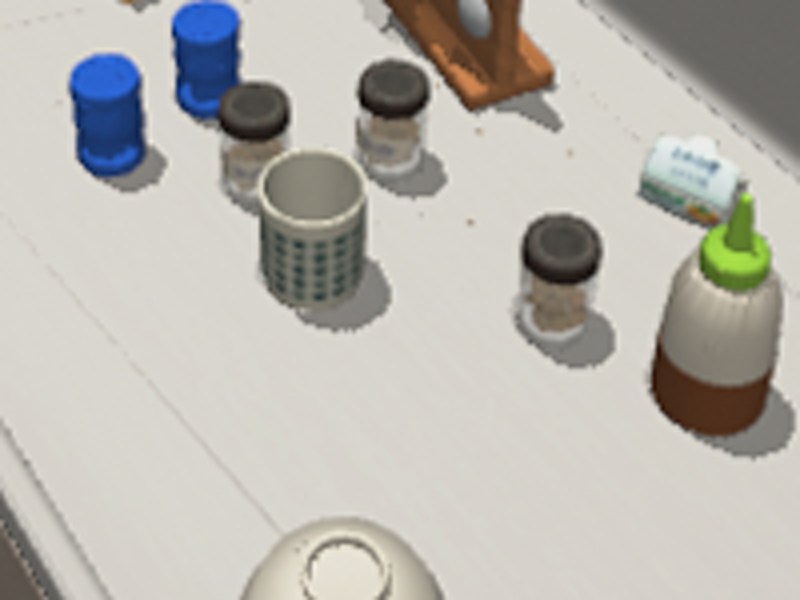

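```bash
cat > fit.py <<'E'
from h import *
from scipy.optimize import least_squares
def z2(p,k,x0,y0): return ((p[0]+.5)/k-.5+x0,(p[1]+.5)/k-.5+y0)
def fitpose(obs,x0,zfix=None):
    def P(x,l):
        c,s=np.cos(x[2]),np.sin(x[2]);return np.array([x[0]+c*l[0]-s*l[1],x[1]+s*l[0]+c*l[1],l[2]])
    f=lambda x:np.concatenate([proj(n,P(x,l))-uv for n,l,uv in obs])
    q=least_squares(f,x0,loss='soft_l1');return q.x,f(q.x).reshape(-1,2)
E
python3 - <<'E'
from fit import *
T=lambda p:z2(p,5,170,170); S=lambda p:z2(p,4,190,170)
obs=[("top",(.08,-.0725,.044),T((322,300))),("top",(-.08,-.0725,.044),T((568,263))),("top",(-.08,.0725,.044),T((600,485))),("top",(.08,.0725,.044),T((350,522))),
("side",(.08,.0725,.044),S((200,272))),("side",(-.08,.0725,.044),S((330,360))),("side",(-.08,-.0725,.044),S((469,283)))]
x,e=fitpose(obs,(.6,.2,1.7));print("carrier",x);print(e.round(1))
T2=lambda p:z2(p,5,290,180);S2=lambda p:z2(p,4,240,270)
for n,p,s in (("A",(376,328),(394,83)),("B",(325,462),(255,103)),("C",(634,332),(564,245))):
    print(n,atz("top",*T2(p),.07),tri(S2(s),T2(p)))
for n,p in (("blue1",(187,430)),("blue2",(203,562)),("cup",(462,484))): print(n,atz("top",*T2(p),.07))
print("handle",atz("top",*T2((192,150)),.208),atz("top",*T2((112,137)),.2),atz("top",*T2((272,164)),.2))
p=[atz("top",*T2(q),.168) for q in ((15,66),(388,128))];print("board",p, np.arctan2(p[1][0]-p[0][0],p[0][1]-p[1][1]))
print(tri(S((638,225)),T2((272,163))),tri(S((566,165)),T2((112,137))))
E
```

```text
carrier [0.50320359 0.14718242 1.75206462]
[[-0.1 -0.1]
 [ 0.2 -0.2]
 [ 0.4 -0.2]
 [ 0.3  0.2]
 [-1.1 -1. ]
 [-1.1  0.2]
 [ 1.1 -0.6]]
A [ 0.51663069 -0.17863417  0.07      ] (array([ 0.51638677, -0.17854611,  0.06855874]), np.float64(0.001005351326605589))
B [ 0.43136897 -0.14760347  0.07      ] (array([ 0.43098727, -0.1474235 ,  0.06997719]), np.float64(0.0008437344385591068))
C [ 0.51837737 -0.34161008  0.07      ] (array([ 0.5191789 , -0.34265955,  0.06567252]), np.float64(0.0004128434458067495))
blue1 [ 0.44918899 -0.06105187  0.07      ]
blue2 [ 0.36744956 -0.07276824  0.07      ]
cup [ 0.41980112 -0.23332811  0.07      ]
handle [ 0.59784899 -0.05655532  0.208     ] [ 0.60600696 -0.01015939  0.2       ] [ 0.5925806 -0.1033734  0.2      ]
board [array([0.6547864 , 0.04906448, 0.168     ]), array([ 0.62316909, -0.17414177,  0.168     ])] -0.14071445986447254
(array([ 0.59589677, -0.10467535,  0.19605448]), np.float64(0.004237289866858727)) (array([ 0.60816806, -0.00991936,  0.18889222]), np.float64(0.0006788635968942652))
```

```bash
python3 - <<'E'
from fit import *
S2=lambda p:z2(p,4,240,270)
print(atz("side",*S2((716,385)),.04), atz("side",*S2((742,200)),.16), proj("top",(.5,-.43,.0)))
t=snap("top","t3",380,170,500,260); snap("side","s3",60,60,180,240)
print(atz("top",444,231,.155))
E
```

```text
[ 0.54020751 -0.45056013  0.04      ] [ 0.55386203 -0.4323228   0.16      ] [438.61576813 255.12901709]
[ 0.55363919 -0.40634882  0.155     ]
```

View pics/s3.png

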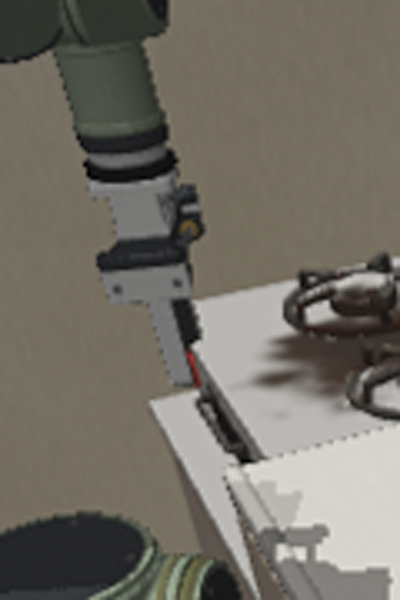

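View pics/t3.png

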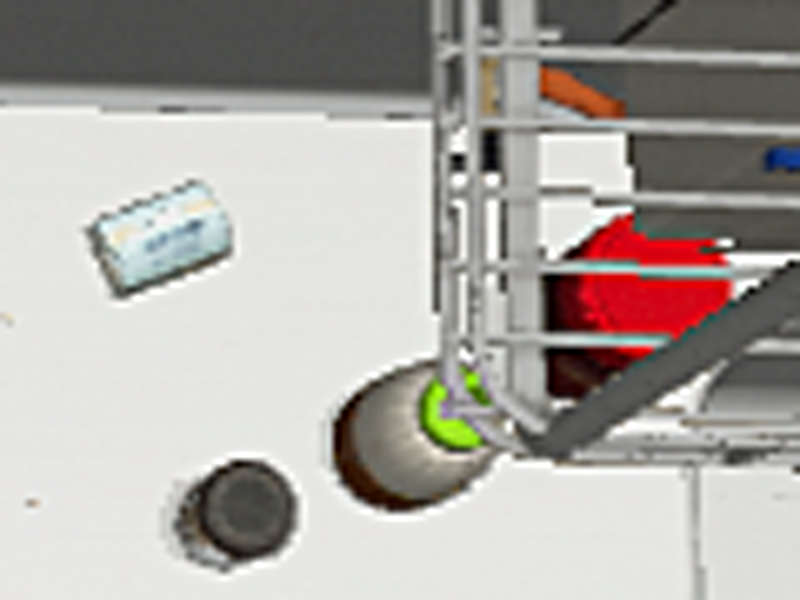

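```bash
cat > go.py <<'E'
from h import *
import sys
def go(x,y,z,yaw):
    """grasp-point target (world), jaw yaw -> tool shift & turn"""
    s,R=tool()
    c,q=np.cos(yaw),np.sin(yaw)
    Rt=np.array([[c,0,-q],[q,0,c],[0,-1,0]])
    tgt=np.array([x,y,z])-.078*Rt[:,1]
    d=R.T@(tgt-s["tcp_pos"]); w=Rn.from_matrix(R.T@Rt).as_rotvec()
    n=max(np.linalg.norm(d)/.0625,np.degrees(np.linalg.norm(w))/10.7)
    print("t%.2f d"%s["t"],d.round(4),"w",w.round(4),"rows %.1f"%n,"grasp",(s["tcp_pos"]+.078*R[:,1]).round(4),"yaw %.3f"%np.arctan2(R[1,0],R[0,0]),"width %.4f"%s["width"],"F",s["ft_force"].round(1),"q6 %.2f"%s["joint_positions"][5])
if __name__=="__main__": go(*map(float,sys.argv[1:5]))
E
python3 go.py .5185 -.342 .25 .44
```

```text
t0.30 d [-0.7496 -0.0252 -0.596 ] w [ 2.00e-04  8.33e-01 -8.00e-04] rows 15.3 grasp [0.1686 0.5495 0.2242] yaw 1.273 width 0.0940 F [ 0.2  0.3 -0.3] q6 -0.15
```

Emit:
move_arm:
  steps: "0.3 -0.75 -0.025 -0.596 0 0.833 0; 0.3 -0.75 -0.025 -0.596 0 0.833 0; 0.3 -0.75 -0.025 -0.596 0 0.833 0; 0.3 -0.75 -0.025 -0.596 0 0.833 0; 0.3 -0.75 -0.025 -0.596 0 0.833 0"

```text
t: 0.92
tcp_pos: [0.2831, 0.2571, 0.3111]
tcp_rot: [0.69, -0.69, -0.154, 0.153]
ft_force: [0.2, -1.2, 0.4]
width: 0.066
```

```bash
python3 go.py .5185 -.342 .25 .44
```

```text
t0.93 d [-0.0406 -0.0168 -0.6424] w [ 0.0002 -0.0024  0.0013] rows 10.3 grasp [0.2832 0.2571 0.2331] yaw 0.438 width 0.0660 F [ 0.2 -1.2  0.4] q6 0.07
```

Emit:
move_arm:
  steps: "0.3 -0.041 -0.017 -0.64 0 0 0; 0.3 -0.041 -0.017 -0.64 0 0 0; 0.3 -0.041 -0.017 -0.64 0 0 0; 0.3 -0.041 -0.017 -0.64 0 0 0; 0.3 -0.041 -0.017 -0.64 0 0 0"

```text
t: 1.55
tcp_pos: [0.3978, -0.0338, 0.3196]
tcp_rot: [-0.69, 0.69, 0.155, -0.153]
ft_force: [1.1, 0.7, -0.6]
width: 0.066
```

```bash
python3 go.py .5185 -.342 .2 .44
```

```text
t1.55 d [-0.0219  0.0418 -0.3302] w [ 0.0008 -0.0007  0.0015] rows 5.3 grasp [ 0.398  -0.0338  0.2416] yaw 0.439 width 0.0660 F [ 1.1  0.7 -0.6] q6 -0.74
```

Emit:
move_arm:
  steps: "0.3 -0.022 0.03 -0.32 0 0 0; 0.3 -0.022 0.03 -0.32 0 0 0; 0.3 -0.022 0.03 -0.32 0 0 0; 0.3 -0.022 0.03 -0.32 0 0 0; 0.3 -0.022 0.03 -0.32 0 0 0"

```text
t: 2.17
tcp_pos: [0.5109, -0.3237, 0.2897]
tcp_rot: [0.69, -0.69, -0.154, 0.154]
ft_force: [0.4, 0.2, 0.6]
width: 0.0658
```

```bash
python3 go.py .5185 -.342 .13 .44
```

```text
t2.17 d [-0.0009  0.0817 -0.0198] w [ 0.0001 -0.0005  0.0003] rows 1.3 grasp [ 0.5109 -0.3237  0.2117] yaw 0.440 width 0.0658 F [0.4 0.2 0.6] q6 -1.15
```

Emit:
move_arm:
  steps: "0.3 -0.001 0.04 -0.02 0 0 0; 0.3 -0.001 0.08 -0.02 0 0 0; 0.3 -0.001 0.08 -0.02 0 0 0; 0.3 -0.001 0.08 -0.02 0 0 0"

```text
t: 2.68
tcp_pos: [0.5186, -0.3404, 0.2114]
tcp_rot: [-0.69, 0.691, 0.155, -0.154]
ft_force: [0.4, -0.1, 1.2]
width: 0.0658
```

```bash
python3 go.py .5185 -.342 .061 .44; python3 - <<'E'
from h import *
snap("top","t4",360,190,480,280);snap("side","s4",330,250,490,370)
E
```

```text
t2.67 d [-0.0008  0.0724 -0.0013] w [0.0016 0.0003 0.0007] rows 1.2 grasp [ 0.5187 -0.3405  0.1334] yaw 0.440 width 0.0658 F [ 0.4 -0.1  1.2] q6 -1.16
```

View pics/s4.png

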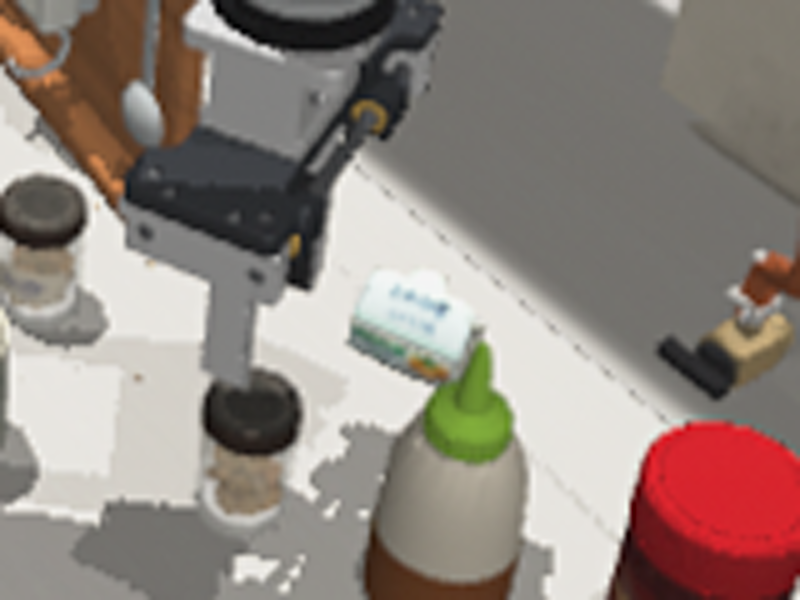

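The gripper sits straight above the third jar (lid at (250,410) in the crop) and clears the sauce bottle. I'll descend.

Emit:
move_arm:
  steps: "0.3 -0.001 0.04 -0.001 0 0 0; 0.3 -0.001 0.071 -0.001 0 0 0; 0.3 -0.001 0.071 -0.001 0 0 0; 0.6 -0.001 0.071 -0.001 0 0 0; 0.7 -0.001 0.071 -0.001 0 0 0"

```text
t: 3.4
tcp_pos: [0.5188, -0.3424, 0.1416]
tcp_rot: [-0.689, 0.691, 0.155, -0.153]
ft_force: [0.4, -1.0, 0.8]
width: 0.0494
```

Emit:
move_arm:
  steps: "0.7 0 0 0 0 0 0; 0.7 0 -0.03 0 0 0 0; 0.7 0 -0.07 0 0 0 0; 0.7 0 -0.07 0 0 0 0"

```text
t: 3.9
tcp_pos: [0.5195, -0.3432, 0.2136]
tcp_rot: [-0.687, 0.693, 0.156, -0.152]
ft_force: [-0.3, -0.1, -0.6]
width: 0.0452
```

```bash
cat > bay.py <<'E'
from go import *
import sys
# carrier pose, local target, z, yaw=carrier yaw
def loc(c,l): 
    a,b=np.cos(c[2]),np.sin(c[2]); return c[0]+a*l[0]-b*l[1],c[1]+b*l[0]+a*l[1]
CAR=(0.5032,0.1472,1.752)
if __name__=="__main__":
    l=list(map(float,sys.argv[1:4])); yaw=float(sys.argv[4]) if len(sys.argv)>4 else CAR[2]
    x,y=loc(CAR,l);print("tgt",round(x,4),round(y,4)); go(x,y,l[2],yaw)
E
python3 bay.py -.042 -.035 .2;python3 - <<'E'
from h import *
snap("side","s5",330,230,490,350)
E
```

```text
tgt 0.5452 0.1122
t3.90 d [ 0.2175 -0.067   0.4005] w [ 0.0096 -1.3119 -0.0024] rows 7.4 grasp [ 0.52   -0.3436  0.1356] yaw 0.440 width 0.0452 F [-0.3 -0.1 -0.6] q6 -1.16
```

View pics/s5.png

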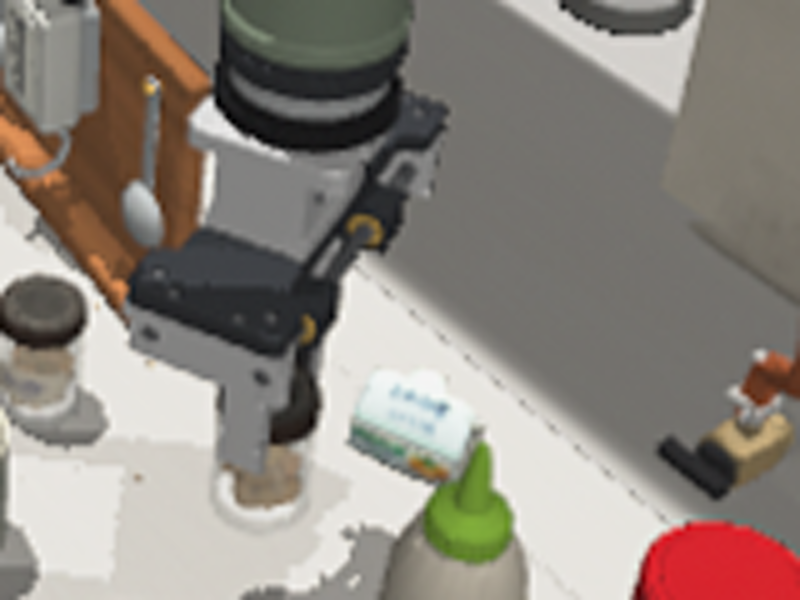

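Emit:
move_arm:
  steps: "0.7 0 -0.06 0 0 0 0; 0.7 0.17 -0.075 0.4 0 -1.312 0; 0.7 0.17 -0.075 0.4 0 -1.312 0; 0.7 0.17 -0.075 0.4 0 -1.312 0; 0.7 0.17 -0.075 0.4 0 -1.312 0"

```text
t: 4.58
tcp_pos: [0.5066, -0.0897, 0.2756]
tcp_rot: [0.586, -0.583, -0.397, 0.399]
ft_force: [0.6, -0.1, -1.3]
width: 0.0454
```

```bash
python3 bay.py -.042 -.035 .2
```

```text
tgt 0.5452 0.1122
t4.58 d [ 0.2019 -0.0023  0.0381] w [-0.0033 -0.5565  0.0011] rows 3.3 grasp [ 0.5064 -0.0895  0.1976] yaw 1.196 width 0.0454 F [ 0.6 -0.1 -1.3] q6 -1.54
```

Emit:
move_arm:
  steps: "0.7 0.202 -0.002 0.038 0 -0.556 0; 0.7 0.202 -0.002 0.038 0 -0.556 0; 0.7 0.202 -0.002 0.038 0 -0.556 0; 0.7 0.202 -0.002 0.038 0 -0.556 0; 0.7 0.202 -0.002 0.038 0 -0.556 0"

```text
t: 5.2
tcp_pos: [0.5471, 0.1104, 0.278]
tcp_rot: [0.455, -0.453, -0.541, 0.543]
ft_force: [-0.0, -0.6, -0.9]
width: 0.0455
```

```bash
python3 bay.py -.042 -.035 .16;python3 - <<'E'
from h import *
snap("side","s6",210,170,370,290);snap("top","t6",220,180,340,270)
E
```

```text
tgt 0.5452 0.1122
t5.20 d [0.0021 0.04   0.0014] w [-0.0031 -0.0049 -0.0003] rows 0.6 grasp [0.5469 0.1103 0.2   ] yaw 1.747 width 0.0455 F [-0.  -0.6 -0.9] q6 -1.70
```

View pics/s6.png

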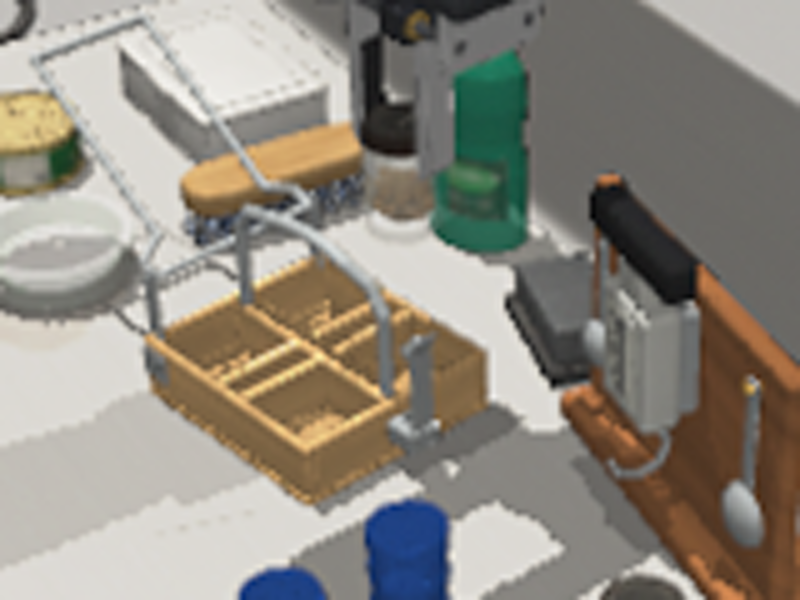

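View pics/t6.png

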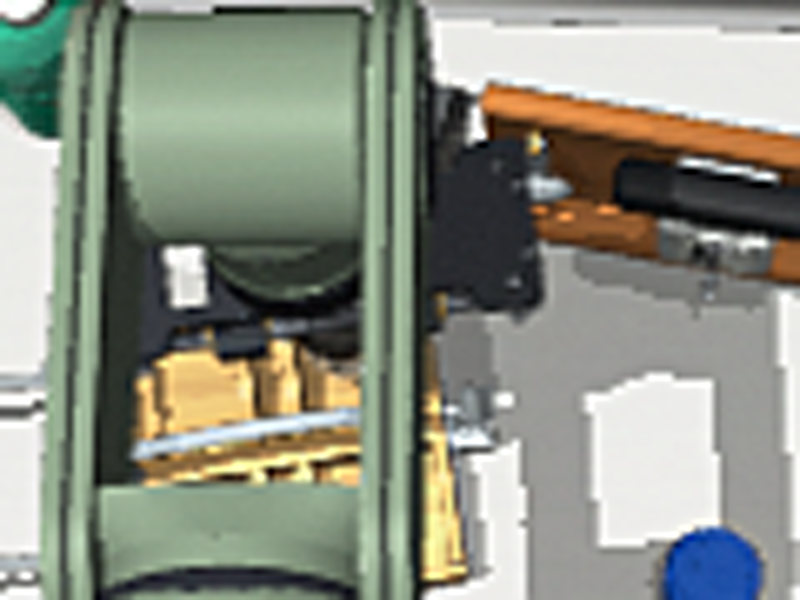

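The carrier is where I fitted it and the jar is in the grip. The gripper's plate comes close to the board at this bay, so I'll use the far bay on the hinge side.

```bash
python3 bay.py .041 -.034 .16
```

```text
tgt 0.5293 0.1937
t5.30 d [0.087  0.0405 0.003 ] w [-0.0023 -0.0077 -0.0007] rows 1.5 grasp [0.5472 0.1084 0.2005] yaw 1.744 width 0.0453 F [-0.3 -0.3 -0.9] q6 -1.70
```

Emit:
move_arm:
  steps: "0.7 0.06 0 0.003 0 -0.008 0; 0.7 0.087 0.04 0.003 0 -0.008 0; 0.7 0.087 0.04 0.003 0 -0.008 0; 0.7 0.087 0.04 0.003 0 -0.008 0; 0.7 0.087 0.04 0.003 0 -0.008 0"

```text
t: 5.92
tcp_pos: [0.531, 0.1935, 0.2412]
tcp_rot: [-0.452, 0.454, 0.544, -0.542]
ft_force: [1.0, 0.2, -0.2]
width: 0.0453
```

```bash
python3 bay.py .041 -.034 .068;python3 - <<'E'
from h import *
snap("side","s7",210,150,370,270);snap("top","t7",180,180,300,270)
E
```

```text
tgt 0.5293 0.1937
t5.92 d [0.0005 0.0952 0.002 ] w [ 0.0028 -0.0005 -0.0004] rows 1.5 grasp [0.5312 0.1935 0.1632] yaw 1.752 width 0.0453 F [ 1.   0.2 -0.2] q6 -1.55
```

View pics/s7.png

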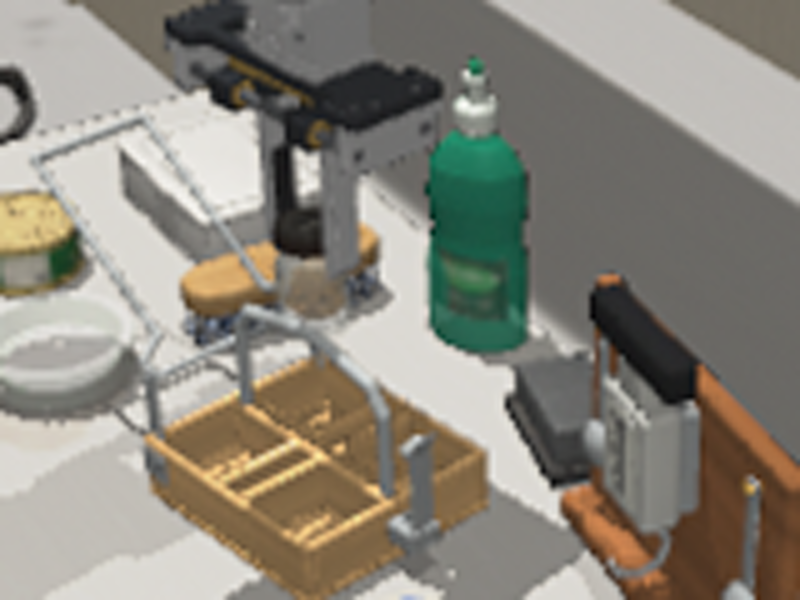

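Emit:
move_arm:
  steps: "0.7 0 0.04 0.002 0 0 0; 0.7 0 0.07 0.002 0 0 0; 0.7 0 0.084 0.002 0 0 0; 0.7 0 0.091 0.002 0 0 0; 0.7 0 0.091 0.002 0 0 0"

```text
t: 6.65
tcp_pos: [0.5282, 0.1946, 0.1491]
tcp_rot: [-0.452, 0.452, 0.544, -0.543]
ft_force: [0.0, 0.4, -0.9]
width: 0.0454
```

```bash
python3 bay.py .041 -.034 .068;python3 - <<'E'
from h import *
snap("side","s8",210,150,370,270);snap("top","t8",180,180,300,270)
E
```

```text
tgt 0.5293 0.1937
t6.65 d [-0.0011  0.0031 -0.0008] w [ 0.0009  0.0019 -0.    ] rows 0.1 grasp [0.5283 0.1946 0.0711] yaw 1.754 width 0.0454 F [ 0.   0.4 -0.9] q6 -1.55
```

View pics/s8.png

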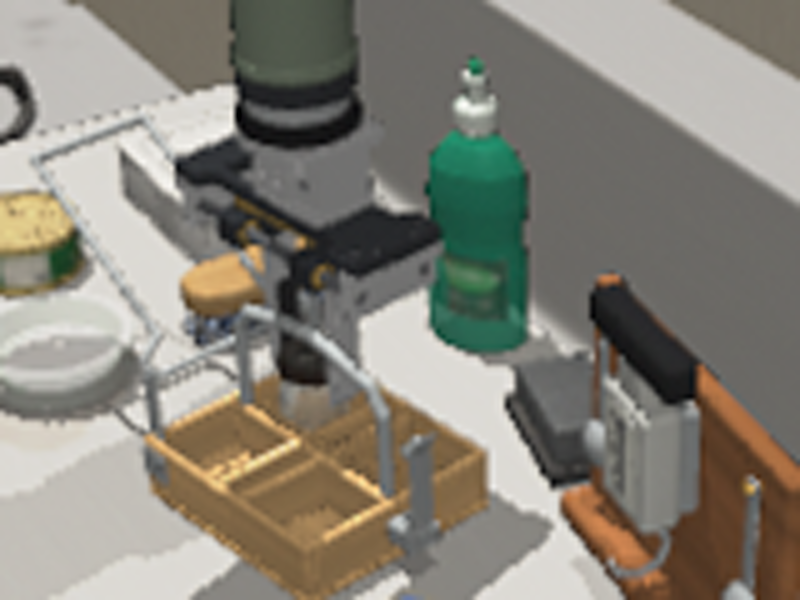

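Emit:
move_arm:
  steps: "0.7 0 0.002 0 0 0 0; 0.38 0 0.002 0 0 0 0; 0.38 0 0.002 0 0 0 0; 0.38 0 0.002 0 0 0 0"

```text
t: 7.25
tcp_pos: [0.5278, 0.1947, 0.1469]
tcp_rot: [-0.452, 0.452, 0.544, -0.544]
ft_force: [0.5, -0.6, -0.1]
width: 0.0582
```

Emit:
move_arm:
  steps: "0.38 0 -0.01 0 0 0 0; 0.38 0 -0.04 0 0 0 0; 0.38 0 -0.09 0 0 0 0; 0.38 0 -0.15 0 0 0 0; 0.38 0 -0.15 0 0 0 0"

```text
t: 7.88
tcp_pos: [0.5309, 0.1953, 0.3042]
tcp_rot: [-0.449, 0.455, 0.548, -0.54]
ft_force: [0.4, 1.2, -0.3]
width: 0.0584
```

```bash
python3 go.py .5165 -.1786 .2 1.752;python3 - <<'E'
from h import *
snap("side","s9",210,150,370,270);snap("top","t9",180,180,300,270)
E
```

```text
t7.88 d [-0.3651  0.025   0.0827] w [0.0142 0.0022 0.0003] rows 6.0 grasp [0.532  0.1956 0.2262] yaw 1.754 width 0.0584 F [ 0.4  1.2 -0.3] q6 -1.55
```

View pics/s9.png

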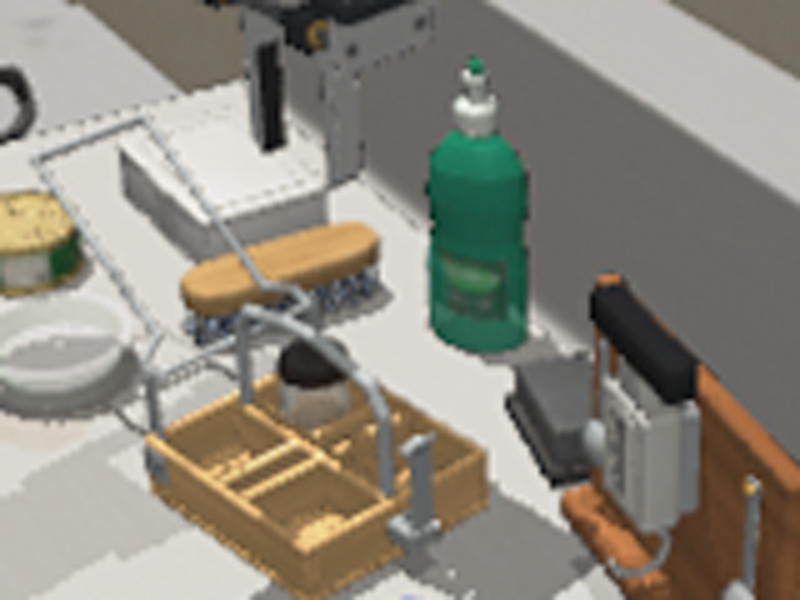

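The first jar stands upright in the far hinge-side bay (lid at (313,360) in the crop). Next is the jar at (0.517,-0.179).

Emit:
move_arm:
  steps: "0.3 -0.06 0 0.05 0 0 0; 0.3 -0.31 0 0.07 0 0 0; 0.3 -0.31 0 0.07 0 0 0; 0.3 -0.31 0 0.07 0 0 0; 0.3 -0.31 0 0.07 0 0 0"

```text
t: 8.6
tcp_pos: [0.5131, -0.1108, 0.2943]
tcp_rot: [0.454, -0.451, -0.543, 0.544]
ft_force: [1.5, -0.1, -0.6]
width: 0.066
```

```bash
python3 go.py .5165 -.1786 .13 1.752;python3 - <<'E'
from h import *
snap("side","s10",210,150,370,270)
E
```

```text
t8.60 d [-0.0675  0.0862  0.0087] w [-0.0034  0.002   0.0024] rows 1.8 grasp [ 0.5128 -0.1107  0.2163] yaw 1.754 width 0.0660 F [ 1.5 -0.1 -0.6] q6 -2.13
```

Emit:
move_arm:
  steps: "0.3 -0.06 0 0.008 0 0 0; 0.3 -0.067 0.05 0.008 0 0 0; 0.3 -0.067 0.085 0.008 0 0 0; 0.3 -0.067 0.085 0.008 0 0 0; 0.3 -0.067 0.085 0.008 0 0 0"

```text
t: 9.28
tcp_pos: [0.5189, -0.1764, 0.2118]
tcp_rot: [0.452, -0.452, -0.544, 0.544]
ft_force: [0.1, -0.7, -0.9]
width: 0.0657
```

```bash
python3 go.py .5165 -.1786 .0625 1.752;python3 - <<'E'
from h import *
snap("side","s10",260,210,420,330)
E
```

```text
t9.28 d [-0.0018  0.0713  0.0028] w [-0.0002  0.0024  0.0001] rows 1.1 grasp [ 0.5189 -0.1764  0.1338] yaw 1.754 width 0.0657 F [ 0.1 -0.7 -0.9] q6 -2.24
```

View pics/s10.png

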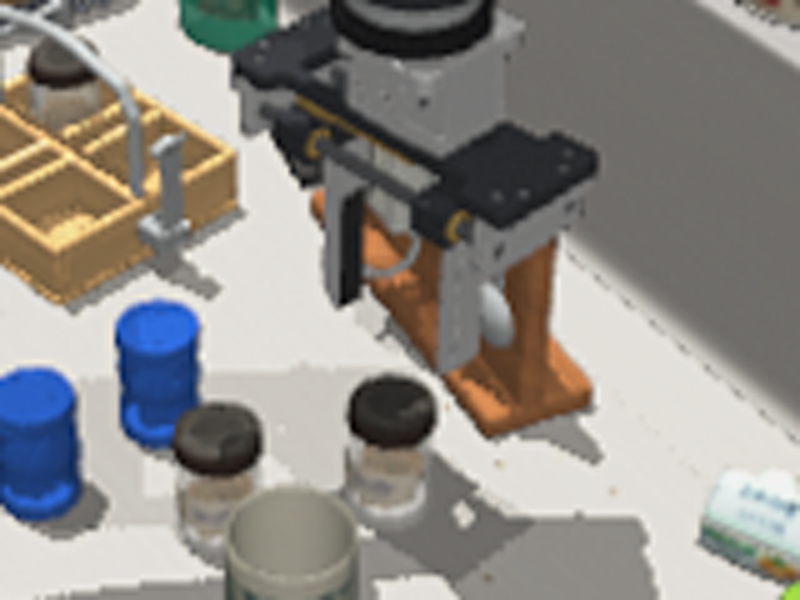

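Emit:
move_arm:
  steps: "0.3 -0.002 0.035 0.002 0 0 0; 0.3 -0.002 0.07 0.002 0 0 0; 0.3 -0.002 0.07 0.002 0 0 0; 0.6 -0.002 0.07 0.002 0 0 0; 0.7 -0.002 0.07 0.002 0 0 0"

```text
t: 9.95
tcp_pos: [0.5186, -0.1795, 0.144]
tcp_rot: [-0.451, 0.454, 0.544, -0.543]
ft_force: [-0.4, 0.4, 1.7]
width: 0.0492
```

Emit:
move_arm:
  steps: "0.7 0 0 0 0 0 0; 0.7 0 0 0 0 0 0; 0.7 0 -0.03 0 0 0 0; 0.7 0 -0.09 0.01 0 0 0; 0.7 0 -0.14 0.03 0 0 0"

```text
t: 10.58
tcp_pos: [0.4877, -0.1845, 0.2837]
tcp_rot: [-0.451, 0.452, 0.544, -0.544]
ft_force: [0.1, 0.2, -0.8]
width: 0.0455
```

```bash
python3 bay.py .041 .034 .2; python3 bay.py .041 .034 .16;python3 - <<'E'
from h import *
snap("side","s11",200,170,360,290)
E
```

```text
tgt 0.4624 0.1814
t10.57 d [ 0.3644  0.0053 -0.042 ] w [ 0.0009  0.0027 -0.001 ] rows 5.9 grasp [ 0.4878 -0.1846  0.2057] yaw 1.755 width 0.0455 F [ 0.1  0.2 -0.8] q6 -2.28
tgt 0.4624 0.1814
t10.57 d [ 0.3645  0.0453 -0.042 ] w [ 0.0009  0.0027 -0.001 ] rows 5.9 grasp [ 0.4878 -0.1846  0.2057] yaw 1.755 width 0.0455 F [ 0.1  0.2 -0.8] q6 -2.28
```

View pics/s11.png

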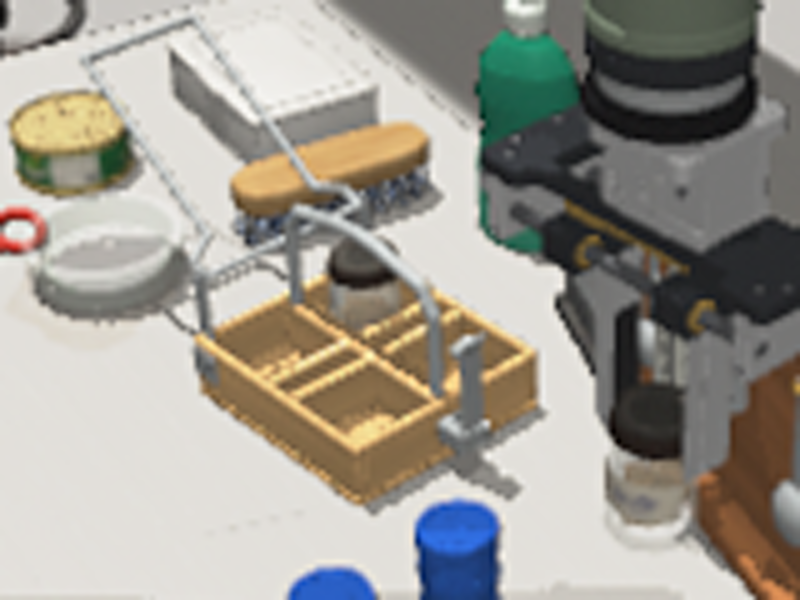

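Emit:
move_arm:
  steps: "0.7 0.364 0.004 -0.04 0 0 0; 0.7 0.364 0.004 -0.04 0 0 0; 0.7 0.364 0.004 -0.04 0 0 0; 0.7 0.364 0.004 -0.04 0 0 0; 0.7 0.364 0.004 -0.04 0 0 0"

```text
t: 11.25
tcp_pos: [0.4641, 0.129, 0.2783]
tcp_rot: [-0.452, 0.453, 0.544, -0.543]
ft_force: [1.0, 0.2, -1.5]
width: 0.0452
```

Emit:
move_arm:
  steps: "0.7 0.05 0 -0.004 0 0 0; 0.7 0.05 0.02 -0.004 0 0 0; 0.7 0.05 0.04 -0.004 0 0 0; 0.7 0.05 0.04 -0.004 0 0 0"

```text
t: 11.75
tcp_pos: [0.458, 0.177, 0.2364]
tcp_rot: [0.453, -0.451, -0.543, 0.545]
ft_force: [0.4, 0.1, -0.3]
width: 0.0452
```

```bash
python3 bay.py .041 .034 .072;python3 - <<'E'
from h import *
snap("side","s12",200,170,360,290)
E
```

```text
tgt 0.4624 0.1814
t11.75 d [ 0.0035  0.0864 -0.0055] w [-0.0044  0.0025 -0.0002] rows 1.4 grasp [0.4576 0.1769 0.1584] yaw 1.754 width 0.0452 F [ 0.4  0.1 -0.3] q6 -1.56
```

View pics/s12.png

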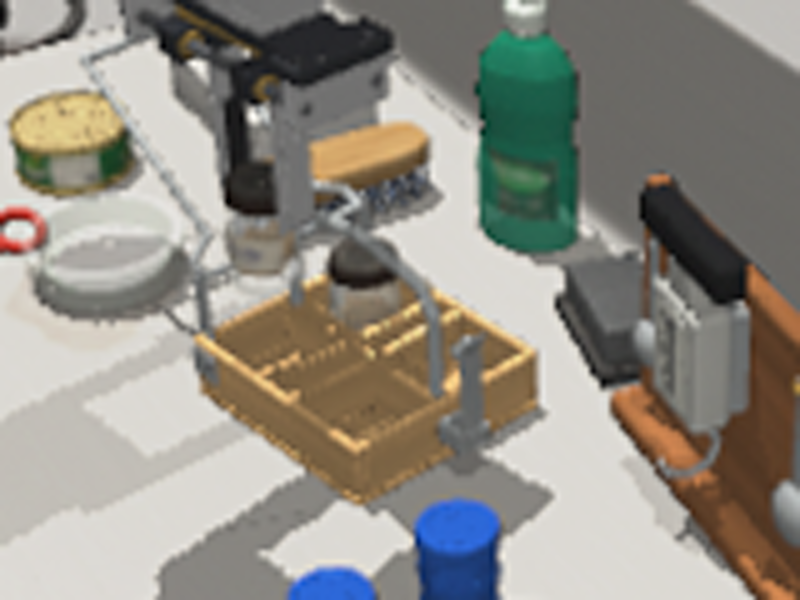

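Emit:
move_arm:
  steps: "0.7 0.003 0.03 -0.005 0 0 0; 0.7 0.003 0.06 -0.005 0 0 0; 0.7 0.003 0.078 -0.005 0 0 0; 0.7 0.003 0.086 -0.005 0 0 0; 0.7 0.003 0.086 -0.005 0 0 0"

```text
t: 12.42
tcp_pos: [0.4643, 0.1809, 0.1526]
tcp_rot: [-0.452, 0.452, 0.544, -0.543]
ft_force: [0.6, -0.5, -0.8]
width: 0.0455
```

```bash
python3 bay.py .041 .034 .072;python3 - <<'E'
from h import *
snap("side","s13",200,170,360,290)
E
```

```text
tgt 0.4624 0.1814
t12.43 d [0.0009 0.0026 0.0018] w [0.0006 0.0016 0.    ] rows 0.1 grasp [0.4643 0.1809 0.0746] yaw 1.754 width 0.0455 F [ 0.6 -0.5 -0.8] q6 -1.56
```

View pics/s13.png

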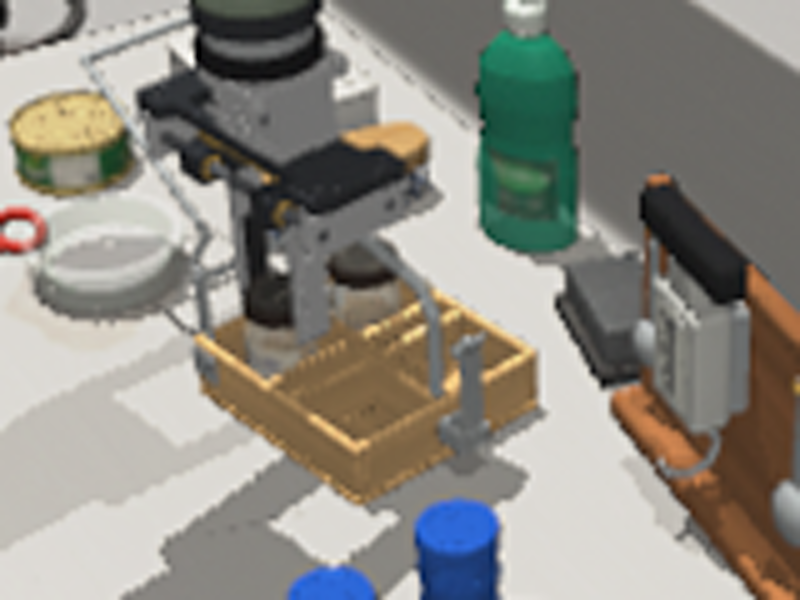

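Emit:
move_arm:
  steps: "0.7 0 0.004 0 0 0 0; 0.7 0 0.004 0 0 0 0; 0.38 0 0.004 0 0 0 0; 0.38 0 0.004 0 0 0 0; 0.38 0 0.004 0 0 0 0"

```text
t: 13.1
tcp_pos: [0.4635, 0.1809, 0.1479]
tcp_rot: [0.452, -0.452, -0.543, 0.544]
ft_force: [-0.1, -0.1, -0.5]
width: 0.0585
```

Emit:
move_arm:
  steps: "0.38 0 -0.01 0 0 0 0; 0.38 0 -0.04 0 0 0 0; 0.38 0 -0.09 0 0 0 0; 0.38 0 -0.14 0 0 0 0; 0.38 0 -0.14 0 0 0 0"

```text
t: 13.72
tcp_pos: [0.4665, 0.1816, 0.294]
tcp_rot: [-0.45, 0.455, 0.547, -0.541]
ft_force: [0.1, 0.2, -0.1]
width: 0.0588
```

```bash
python3 go.py .431 -.1475 .2 1.752; python3 - <<'E'
from h import *
snap("side","s14",200,170,360,290)
E
```

```text
t13.72 d [-0.3171  0.0149  0.0951] w [0.0115 0.0021 0.0002] rows 5.3 grasp [0.4674 0.1817 0.216 ] yaw 1.754 width 0.0588 F [ 0.1  0.2 -0.1] q6 -1.56
```

View pics/s14.png

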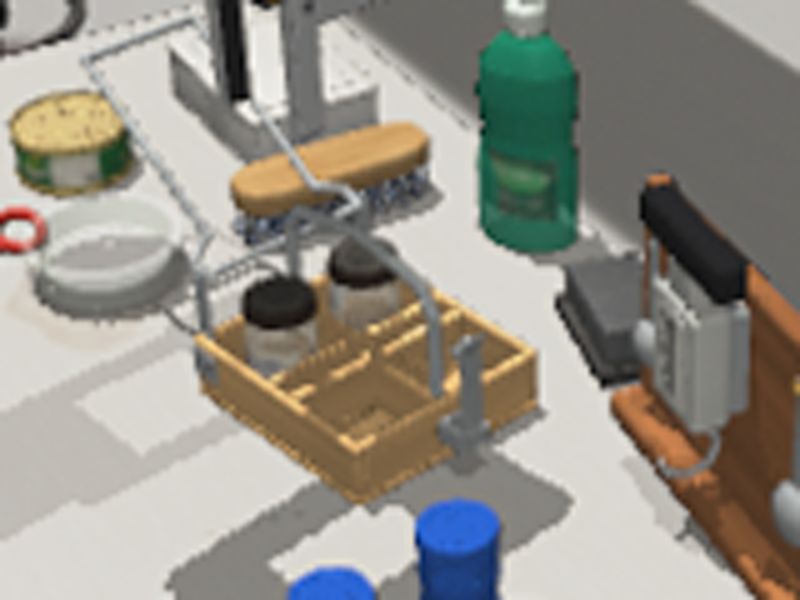

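Emit:
move_arm:
  steps: "0.35 -0.316 0.012 0.094 0 0 0; 0.35 -0.316 0.012 0.094 0 0 0; 0.35 -0.316 0.012 0.094 0 0 0; 0.35 -0.316 0.012 0.094 0 0 0; 0.35 -0.316 0.012 0.094 0 0 0"

```text
t: 14.4
tcp_pos: [0.4293, -0.1309, 0.2752]
tcp_rot: [0.453, -0.451, -0.544, 0.544]
ft_force: [1.0, 0.6, 1.0]
width: 0.0613
```

```bash
python3 go.py .431 -.1475 .13 1.752
```

```text
t14.40 d [-0.0167  0.0672  0.0012] w [-0.0021  0.0021  0.0019] rows 1.1 grasp [ 0.4291 -0.1308  0.1972] yaw 1.754 width 0.0613 F [1.  0.6 1. ] q6 -2.24
```

Emit:
move_arm:
  steps: "0.35 -0.015 0.03 0.001 0 0 0; 0.35 -0.015 0.065 0.001 0 0 0; 0.35 -0.015 0.065 0.001 0 0 0; 0.35 -0.015 0.065 0.001 0 0 0"

```text
t: 14.9
tcp_pos: [0.4325, -0.1443, 0.2119]
tcp_rot: [0.452, -0.452, -0.544, 0.544]
ft_force: [0.0, -0.1, 0.5]
width: 0.0611
```

```bash
python3 go.py .431 -.1475 .063 1.752; python3 - <<'E'
from h import *
snap("side","s15",240,230,400,350)
E
```

```text
t14.90 d [-0.0029  0.0709  0.0021] w [-0.0005  0.0024  0.0005] rows 1.1 grasp [ 0.4325 -0.1442  0.1339] yaw 1.754 width 0.0611 F [ 0.  -0.1  0.5] q6 -2.27
```

View pics/s15.png

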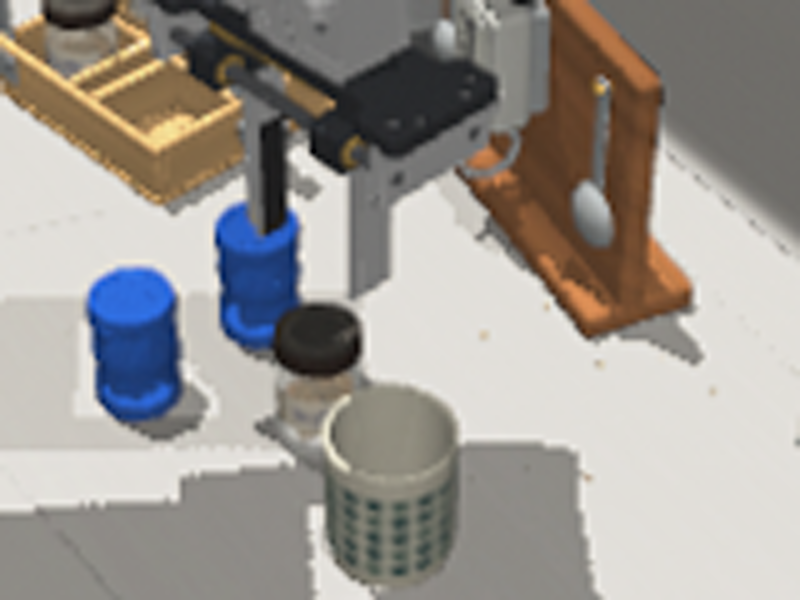

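Emit:
move_arm:
  steps: "0.35 -0.003 0.02 0.002 0 0 0; 0.35 -0.003 0.05 0.002 0 0 0; 0.35 -0.003 0.07 0.002 0 0 0; 0.35 -0.003 0.07 0.002 0 0 0; 0.7 -0.003 0.07 0.002 0 0 0"

```text
t: 15.58
tcp_pos: [0.4323, -0.1482, 0.1434]
tcp_rot: [-0.451, 0.453, 0.544, -0.544]
ft_force: [0.2, -0.1, 0.9]
width: 0.0541
```

Emit:
move_arm:
  steps: "0.7 0 0 0 0 0 0; 0.7 0 0 0 0 0 0; 0.7 0 -0.03 0 0 0 0; 0.7 0 -0.08 0 0 0 0; 0.7 0 -0.13 0 0 0 0"

```text
t: 16.2
tcp_pos: [0.4306, -0.1477, 0.2729]
tcp_rot: [0.452, -0.452, -0.543, 0.544]
ft_force: [1.8, -0.8, -0.7]
width: 0.0453
```

```bash
python3 bay.py -.042 .034 .2; python3 - <<'E'
from h import *
snap("side","s16",200,200,360,320)
E
```

```text
tgt 0.4773 0.0998
t16.20 d [ 0.2348 -0.0051 -0.091 ] w [-0.0009  0.0019  0.0004] rows 4.0 grasp [ 0.4305 -0.1476  0.1949] yaw 1.754 width 0.0453 F [ 1.8 -0.8 -0.7] q6 -2.27
```

View pics/s16.png

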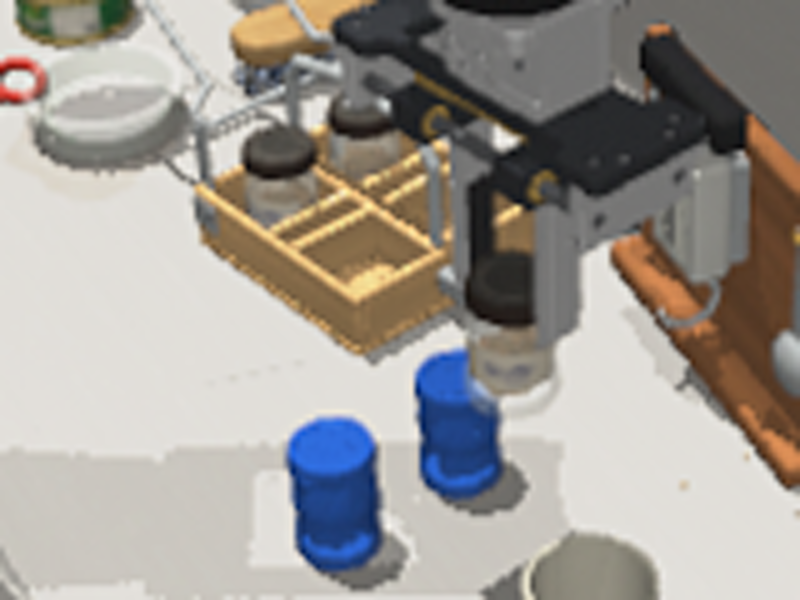

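Emit:
move_arm:
  steps: "0.7 0.234 -0.005 -0.09 0 0 0; 0.7 0.234 -0.005 -0.09 0 0 0; 0.7 0.234 -0.005 -0.09 0 0 0; 0.7 0.234 -0.005 -0.09 0 0 0; 0.7 0.234 -0.005 -0.09 0 0 0"

```text
t: 16.88
tcp_pos: [0.4769, 0.1024, 0.2768]
tcp_rot: [-0.45, 0.45, 0.546, -0.545]
ft_force: [0.1, -0.4, -1.2]
width: 0.045
```

```bash
python3 bay.py -.042 .034 .072; python3 - <<'E'
from h import *
snap("side","s17",200,170,360,290)
E
```

```text
tgt 0.4773 0.0998
t16.88 d [-2.800e-03  1.268e-01  1.000e-04] w [0.0005 0.0091 0.0007] rows 2.0 grasp [0.4769 0.1025 0.1988] yaw 1.761 width 0.0450 F [ 0.1 -0.4 -1.2] q6 -1.73
```

View pics/s17.png

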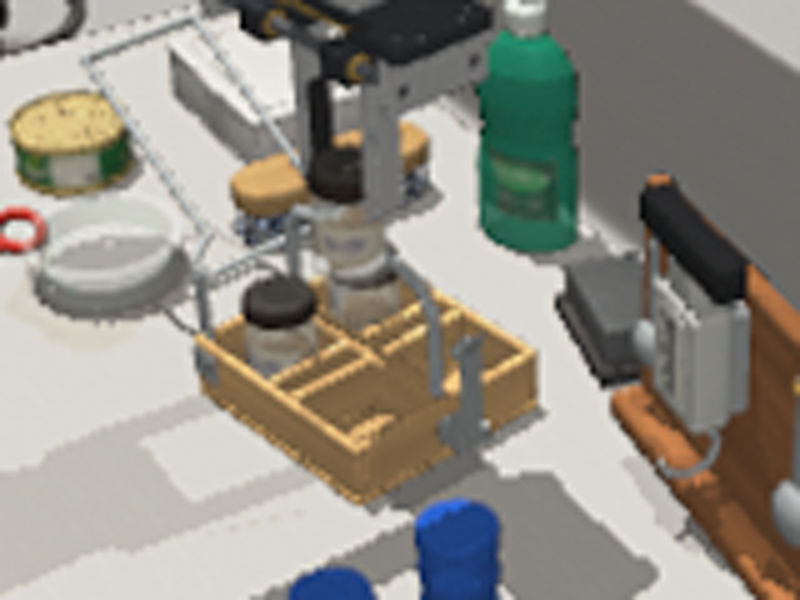

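Emit:
move_arm:
  steps: "0.7 -0.002 0.04 0 0 0 0; 0.7 -0.002 0.09 0 0 0 0; 0.7 -0.002 0.11 0 0 0 0; 0.7 -0.002 0.124 0 0 0 0; 0.7 -0.002 0.124 0 0 0 0"

```text
t: 17.55
tcp_pos: [0.4769, 0.0957, 0.1521]
tcp_rot: [0.453, -0.452, -0.543, 0.544]
ft_force: [0.0, -0.4, -0.6]
width: 0.0451
```

```bash
python3 bay.py -.042 .034 .0715
```

```text
tgt 0.4773 0.0998
t17.55 d [ 0.0039  0.0026 -0.0012] w [-0.0019  0.0004  0.    ] rows 0.1 grasp [0.4767 0.0956 0.0741] yaw 1.752 width 0.0451 F [ 0.  -0.4 -0.6] q6 -1.73
```

Emit:
move_arm:
  steps: "0.7 0.004 0.003 0 0 0 0; 0.7 0.004 0.003 0 0 0 0; 0.38 0.004 0.003 0 0 0 0; 0.38 0.004 0.003 0 0 0 0; 0.38 0.004 0.003 0 0 0 0"

```text
t: 18.18
tcp_pos: [0.4769, 0.1007, 0.1502]
tcp_rot: [-0.452, 0.452, 0.544, -0.544]
ft_force: [-0.2, 0.8, 1.1]
width: 0.0579
```

Emit:
move_arm:
  steps: "0.38 0 -0.01 0 0 0 0; 0.38 0 -0.04 0 0 0 0; 0.38 0 -0.1 0 0 0 0; 0.38 0.05 -0.15 0 0 0 0; 0.38 0.11 -0.18 0 0 0 0"

```text
t: 18.8
tcp_pos: [0.4594, 0.1985, 0.3277]
tcp_rot: [-0.452, 0.454, 0.544, -0.542]
ft_force: [1.2, 0.8, 0.6]
width: 0.0585
```

```bash
python3 bay.py .2 .025 .25; python3 - <<'E'
from h import *
snap("side","s18",200,170,360,290); snap("top","t18",170,180,330,300)
E
```

```text
tgt 0.4426 0.3394
t18.80 d [ 0.1416 -0.0002 -0.0087] w [ 0.0053 -0.0009  0.0001] rows 2.3 grasp [0.4598 0.1986 0.2497] yaw 1.751 width 0.0585 F [1.2 0.8 0.6] q6 -1.52
```

View pics/s18.png

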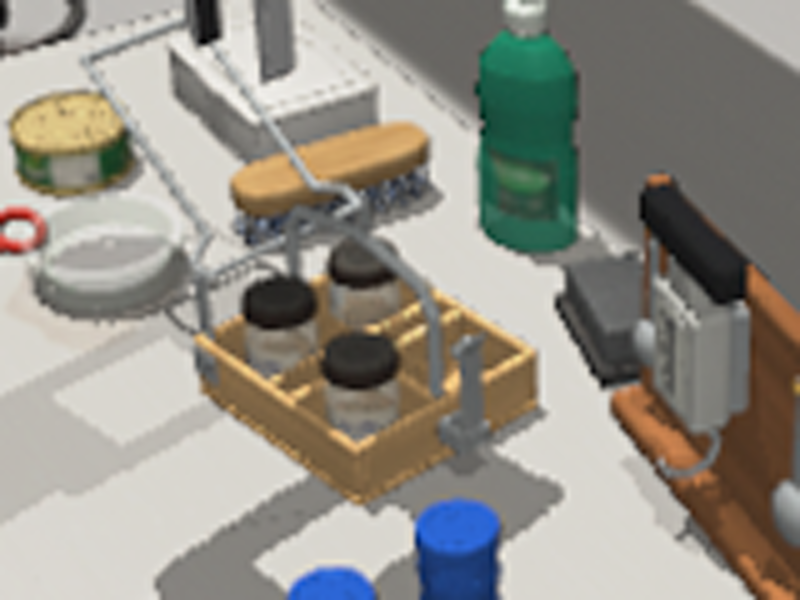

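All three jars stand in their bays. Next is the keeper. I'll measure its bar, whose ends are at (85,62) and (188,18) in this crop.

```bash
python3 - <<'E'
from fit import *
S=lambda p:z2(p,5,200,170);T=lambda p:z2(p,5,170,170)
c=(0.5032,0.1472,1.752);a,b=np.cos(c[2]),np.sin(c[2])
for s,t in (((85,62),(72,488)),((188,18),(57,346))):
    p,e=tri(S(s),T(t)); d=p[:2]-c[:2]; l=(a*d[0]+b*d[1],-b*d[0]+a*d[1],p[2]); print(p,e,np.round(l,4),np.arctan2(p[2]-.083,.077-l[0]),np.hypot(p[2]-.083,.077-l[0]))
E
```

```text
[0.42339677 0.35655487 0.16827829] 0.0020710797457105003 [0.2203 0.0408 0.1683] 2.604808603717859 0.16676273407713227
[0.50389341 0.3708838  0.17111563] 0.006446601355026232 [ 0.2199 -0.041   0.1711] 2.58902820290981 0.16788029743442925
```

```bash
python3 bay.py .2195 .025 .215
```

```text
tgt 0.4391 0.3586
t18.90 d [ 0.1572  0.037  -0.009 ] w [0.01   0.0077 0.0026] rows 2.6 grasp [0.4601 0.2027 0.2515] yaw 1.760 width 0.0583 F [ 0.9 -0.3 -0.7] q6 -1.52
```

Emit:
move_arm:
  steps: "0.65 0.055 0 -0.008 0 0.004 0; 0.65 0.11 0 -0.008 0 0.004 0; 0.65 0.157 0.015 -0.008 0 0.004 0; 0.65 0.157 0.034 -0.008 0 0.004 0; 0.65 0.157 0.034 -0.008 0 0.004 0"

```text
t: 19.52
tcp_pos: [0.4368, 0.3523, 0.2872]
tcp_rot: [0.454, -0.453, -0.541, 0.545]
ft_force: [0.1, -0.8, -1.0]
width: 0.033
```

```bash
python3 bay.py .2193 .025 .169; python3 - <<'E'
from h import *
snap("side","s19",170,120,330,240); snap("top","t19",150,180,310,300)
E
```

```text
tgt 0.4391 0.3584
t19.52 d [ 0.0058  0.0401 -0.0035] w [-0.0053 -0.0021 -0.0029] rows 0.7 grasp [0.4365 0.352  0.2092] yaw 1.750 width 0.0330 F [ 0.1 -0.8 -1. ] q6 -1.22
```

View pics/s19.png

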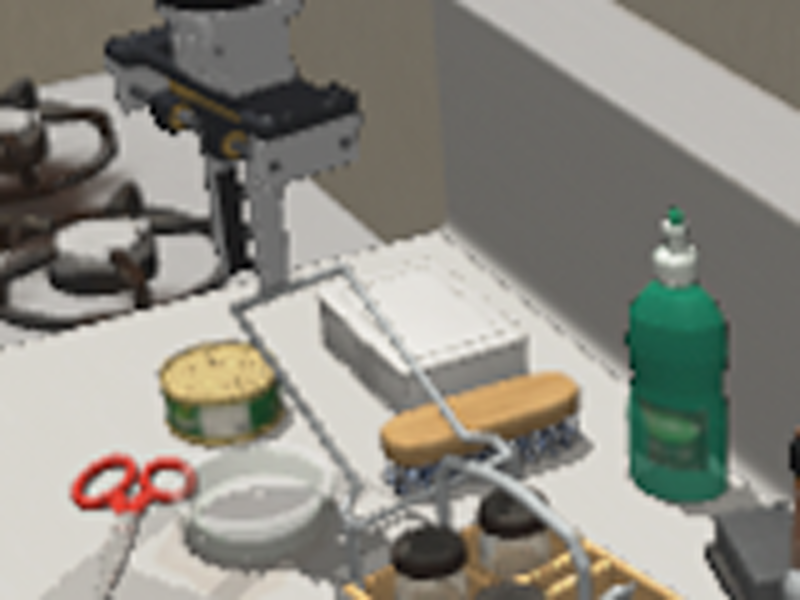

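Emit:
move_arm:
  steps: "0.65 0.005 0 -0.003 0 0 0; 0.65 0.005 0.02 -0.003 0 0 0; 0.65 0.005 0.038 -0.003 0 0 0; 0.65 0.005 0.038 -0.003 0 0 0; 0.65 0.005 0.038 -0.003 0 0 0"

```text
t: 20.25
tcp_pos: [0.4402, 0.3594, 0.2523]
tcp_rot: [-0.453, 0.453, 0.543, -0.542]
ft_force: [0.7, -0.1, -0.5]
width: 0.0333
```

```bash
python3 bay.py .2193 .025 .169; python3 - <<'E'
from h import *
snap("side","s20",190,120,310,210); snap("top","t20",150,180,310,300)
E
```

```text
tgt 0.4391 0.3584
t20.25 d [-0.0007  0.0053  0.0013] w [ 0.0005 -0.0023  0.0002] rows 0.1 grasp [0.4403 0.3594 0.1743] yaw 1.750 width 0.0333 F [ 0.7 -0.1 -0.5] q6 -1.22
```

View pics/s20.png

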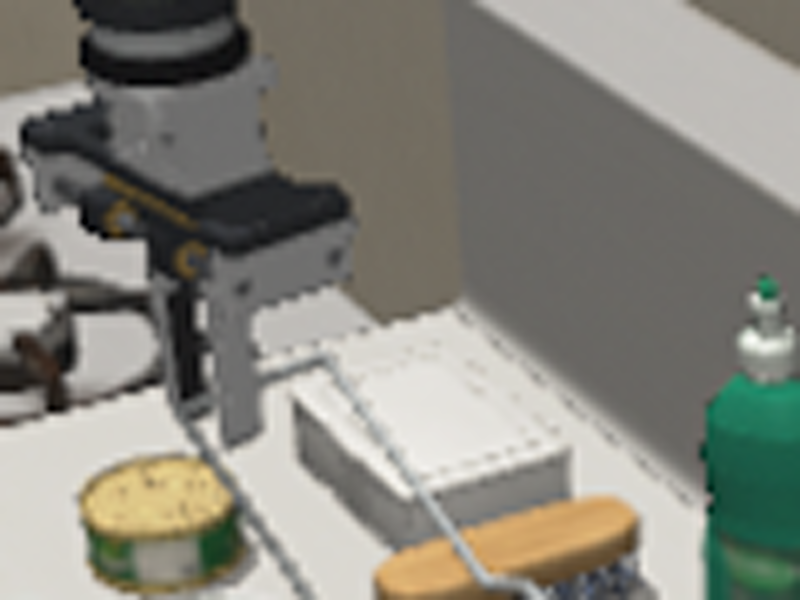

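The jaws straddle the bar (the bar enters between the fingers at about (255,380)). I'll lower 4 mm and close.

Emit:
move_arm:
  steps: "0.65 0 0.004 0.001 0 0 0; 1 0 0.004 0.001 0 0 0; 1 0 0.004 0.001 0 0 0; 1 0 0.004 0.001 0 0 0; 1 0 0.004 0.001 0 0 0"

```text
t: 20.98
tcp_pos: [0.439, 0.3591, 0.2479]
tcp_rot: [0.453, -0.453, -0.543, 0.543]
ft_force: [0.2, -1.5, 0.1]
width: 0.006
```

```bash
python3 bay.py .2193 .025 .169; python3 - <<'E'
import numpy as np
t0=2.6
for t in np.arange(2.6,-.01,-.13): print(round(t,2),round(-.166*(np.cos(t)-np.cos(t0)),3),round(-.166*(np.sin(t)-np.sin(t0)),3))
E
```

```text
tgt 0.4391 0.3584
t20.98 d [-0.0007  0.0009  0.    ] w [ 0.0001 -0.0019 -0.0003] rows 0.0 grasp [0.439  0.3591 0.1699] yaw 1.750 width 0.0060 F [ 0.2 -1.5  0.1] q6 -1.22
2.6 -0.0 -0.0
2.47 -0.012 -0.018
2.34 -0.027 -0.034
2.21 -0.043 -0.048
2.08 -0.061 -0.059
1.95 -0.081 -0.069
1.82 -0.101 -0.075
1.69 -0.123 -0.079
1.56 -0.144 -0.08
1.43 -0.166 -0.079
1.3 -0.187 -0.074
1.17 -0.207 -0.067
1.04 -0.226 -0.058
0.91 -0.244 -0.045
0.78 -0.26 -0.031
0.65 -0.274 -0.015
0.52 -0.286 0.003
0.39 -0.296 0.022
0.26 -0.303 0.043
0.13 -0.307 0.064
0.0 -0.308 0.086
```

Emit:
move_arm:
  steps: "1 -0.012 -0.018 0 0 0 0; 1 -0.027 -0.034 0 0 0 0; 1 -0.043 -0.048 0 0 0 0; 1 -0.061 -0.059 0 0 0 0; 1 -0.081 -0.069 0 0 0 0"

```text
t: 21.6
tcp_pos: [0.4537, 0.2783, 0.318]
tcp_rot: [-0.453, 0.453, 0.543, -0.542]
ft_force: [1.0, -0.1, -3.0]
width: 0.006
```

```bash
cat > arc.py <<'E'
from bay import *
s,R=tool();g=s["tcp_pos"]+.078*R[:,1];c=CAR
a,b=np.cos(c[2]),np.sin(c[2]);d=g[:2]-c[:2];l=(a*d[0]+b*d[1],-b*d[0]+a*d[1],g[2])
print("t%.2f"%s["t"],"local",np.round(l,4),"theta %.3f r %.4f"%(np.arctan2(l[2]-.083,.077-l[0]),np.hypot(l[2]-.083,.077-l[0])),"F",s["ft_force"].round(1),"w %.4f"%s["width"])
E
python3 arc.py;python3 - <<'E'
from h import *
snap("side","s21",190,120,350,240)
E
```

```text
t21.60 local [0.1379 0.025  0.24  ] theta 1.941 r 0.1684 F [ 1.  -0.1 -3. ] w 0.0060
```

View pics/s21.png

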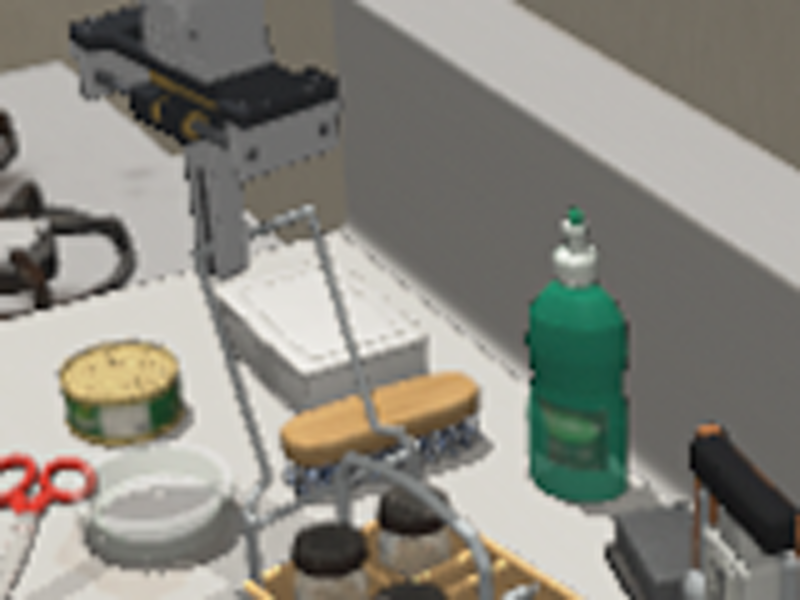

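Emit:
move_arm:
  steps: "1 -0.02 -0.005 0 0 0 0; 1 -0.042 -0.009 0 0 0 0; 1 -0.063 -0.009 0 0 0 0; 1 -0.085 -0.008 0 0 0 0; 1 -0.106 -0.003 0 0 0 0"

```text
t: 22.28
tcp_pos: [0.4729, 0.1748, 0.3208]
tcp_rot: [-0.453, 0.453, 0.544, -0.542]
ft_force: [-0.1, 2.3, -0.9]
width: 0.0061
```

```bash
python3 arc.py
```

```text
t22.27 local [0.0328 0.0247 0.2428] theta 1.301 r 0.1658 F [-0.1  2.3 -0.9] w 0.0061
```

Emit:
move_arm:
  steps: "1 -0.02 0.007 0 0 0 0; 1 -0.039 0.016 0 0 0 0; 1 -0.057 0.029 0 0 0 0; 1 -0.073 0.043 0 0 0 0; 1 -0.087 0.059 0 0 0 0"

```text
t: 22.9
tcp_pos: [0.4884, 0.0887, 0.2605]
tcp_rot: [-0.453, 0.454, 0.543, -0.542]
ft_force: [2.6, 3.0, 0.4]
width: 0.006
```

```bash
python3 arc.py; python3 - <<'E'
from h import *
snap("side","s22",200,150,360,270)
E
```

```text
t22.90 local [-0.0549  0.0249  0.1825] theta 0.646 r 0.1652 F [2.6 3.  0.4] w 0.0060
```

View pics/s22.png

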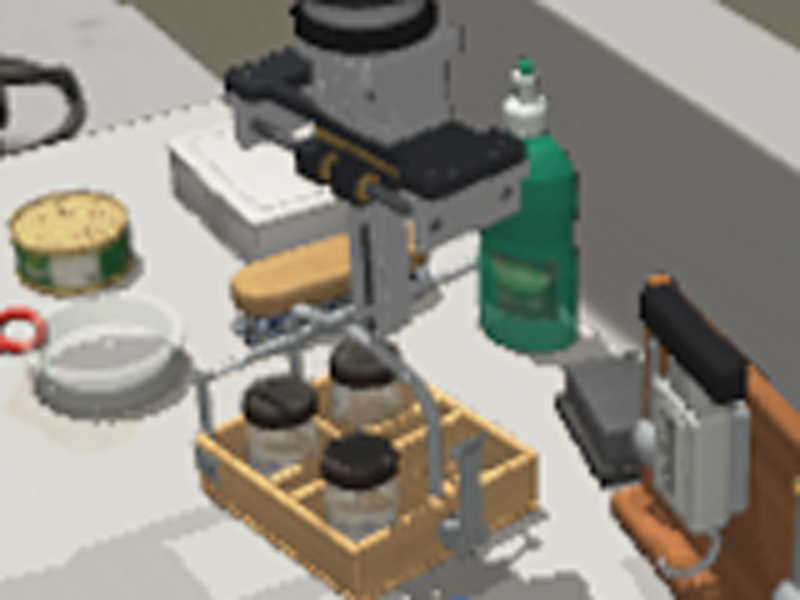

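Emit:
move_arm:
  steps: "1 -0.012 0.018 0 0 0 0; 1 -0.022 0.037 0 0 0 0; 1 -0.029 0.058 0 0 0 0; 1 -0.031 0.068 0 0 0 0; 1 -0.031 0.073 0 0 0 0"

```text
t: 23.58
tcp_pos: [0.4922, 0.0585, 0.187]
tcp_rot: [0.454, -0.453, -0.542, 0.544]
ft_force: [-2.0, -1.7, 2.5]
width: 0.006
```

```bash
python3 arc.py; python3 - <<'E'
from h import *
snap("side","s23",200,150,360,270)
E
```

```text
t23.57 local [-0.0853  0.0271  0.109 ] theta 0.159 r 0.1644 F [-2.  -1.7  2.5] w 0.0060
```

View pics/s23.png

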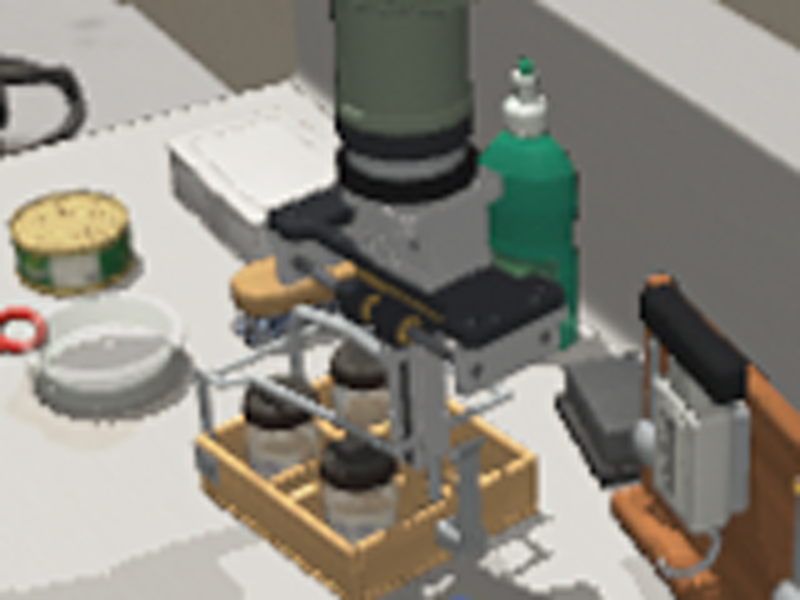

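Emit:
move_arm:
  steps: "1 -0.001 0.01 0 0 0 0; 1 -0.001 0.016 0 0 0 0; 1 -0.002 0.021 0 0 0 0; 1 -0.002 0.025 0 0 0 0; 1 -0.002 0.025 0 0 0 0"

```text
t: 24.25
tcp_pos: [0.4938, 0.057, 0.163]
tcp_rot: [0.453, -0.453, -0.543, 0.543]
ft_force: [-1.5, -2.6, 3.4]
width: 0.006
```

```bash
python3 arc.py; python3 - <<'E'
from h import *
snap("side","s24",220,170,320,245)
E
```

```text
t24.25 local [-0.0871  0.0255  0.085 ] theta 0.012 r 0.1641 F [-1.5 -2.6  3.4] w 0.0060
```

View pics/s24.png

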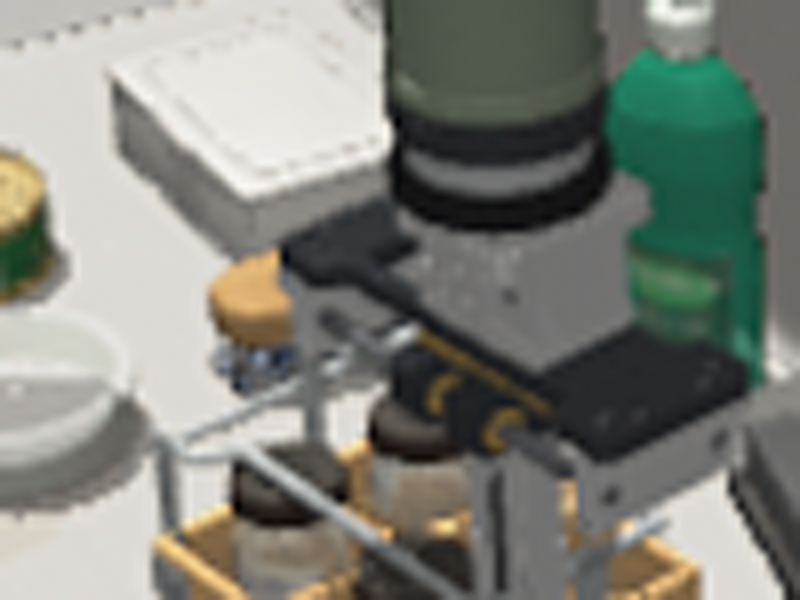

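Emit:
move_arm:
  steps: "1 0 0.003 0 0 0 0; 1 0 0.006 0 0 0 0; 1 0 0.006 0 0 0 0"

```text
t: 24.68
tcp_pos: [0.4943, 0.057, 0.1617]
tcp_rot: [0.453, -0.453, -0.543, 0.543]
ft_force: [-14.4, -2.2, 33.5]
width: 0.0058
```

```bash
python3 arc.py
```

```text
t24.68 local [-0.0872  0.025   0.0837] theta 0.004 r 0.1642 F [-14.4  -2.2  33.5] w 0.0058
```

It hit the hard stop at about θ = 0, so it should be latched. I'll relieve the push, open and rise.

Emit:
move_arm:
  steps: "1 0 -0.004 0 0 0 0; 0.7 0 -0.004 0 0 0 0; 0.7 0 -0.004 0 0 0 0; 0.7 0 -0.004 0 0 0 0"

```text
t: 25.18
tcp_pos: [0.4936, 0.0572, 0.1603]
tcp_rot: [0.453, -0.453, -0.543, 0.543]
ft_force: [0.1, -0.1, 0.6]
width: 0.0276
```

Emit:
move_arm:
  steps: "0.7 0 -0.02 0 0 0 0; 0.7 0 -0.06 0 0 0 0; 0.7 0 -0.12 0 0 0 0; 0.7 0.03 -0.16 0.04 0 0 0; 0.7 0.06 -0.18 0.08 0 0 0"

```text
t: 25.8
tcp_pos: [0.4044, 0.1023, 0.3432]
tcp_rot: [-0.453, 0.454, 0.544, -0.541]
ft_force: [-0.2, 0.9, 0.1]
width: 0.028
```

```bash
python3 arc.py; python3 - <<'E'
from h import *
snap("side","s25",220,190,320,265); snap("top","t25",210,200,370,320)
E
```

```text
t25.80 local [-0.0263  0.105   0.2652] theta 1.055 r 0.2094 F [-0.2  0.9  0.1] w 0.0280
```

View pics/s25.png

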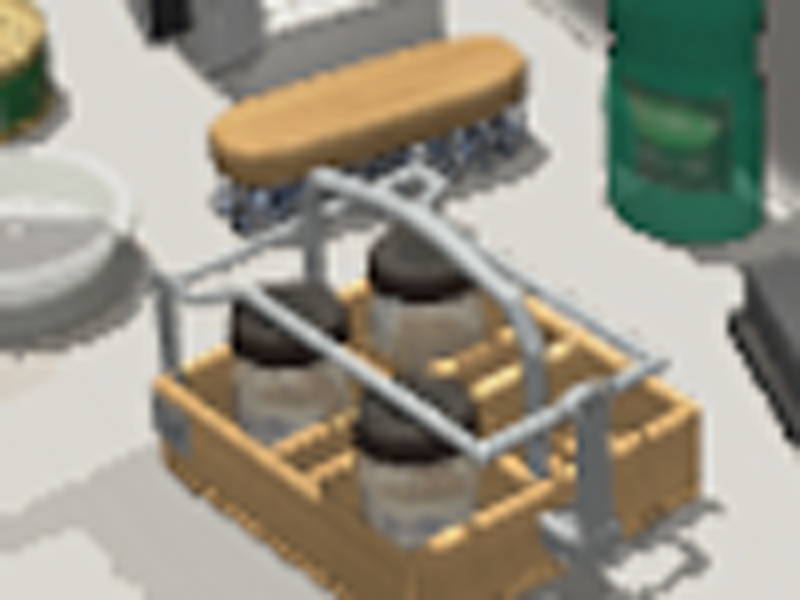

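View pics/t25.png

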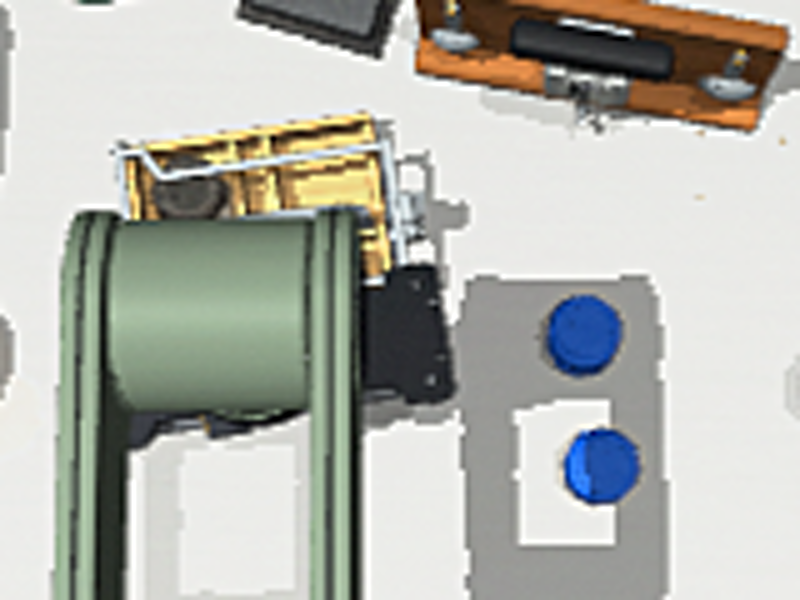

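```bash
python3 - <<'E'
from bay import *
for th in (0,.035,.07):
  for y in (.042,-.042):
    x,yy=loc(CAR,(.077-.166*np.cos(th),y)); p=proj("side",(x,yy,.083+.166*np.sin(th))); print(th,y,((p-[220,190]+.5)*8-.5).round(0))
E
```

```text
0 0.042 [488. 451.]
0 -0.042 [663. 359.]
0.035 0.042 [487. 438.]
0.035 -0.042 [662. 346.]
0.07 0.042 [486. 424.]
0.07 -0.042 [661. 333.]
```

The keeper bar matches θ = 0 to within 2 px, so it is latched. Next is the scale.

```bash
python3 - <<'E'
from h import *
snap("side","s26",320,195,384,243); snap("top","t26",285,180,373,246)
E
```

View pics/s26.png

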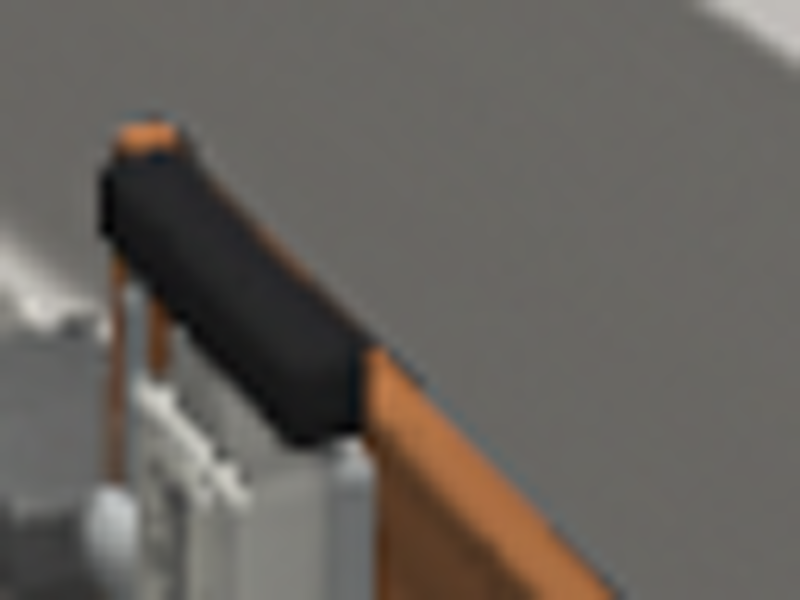

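View pics/t26.png

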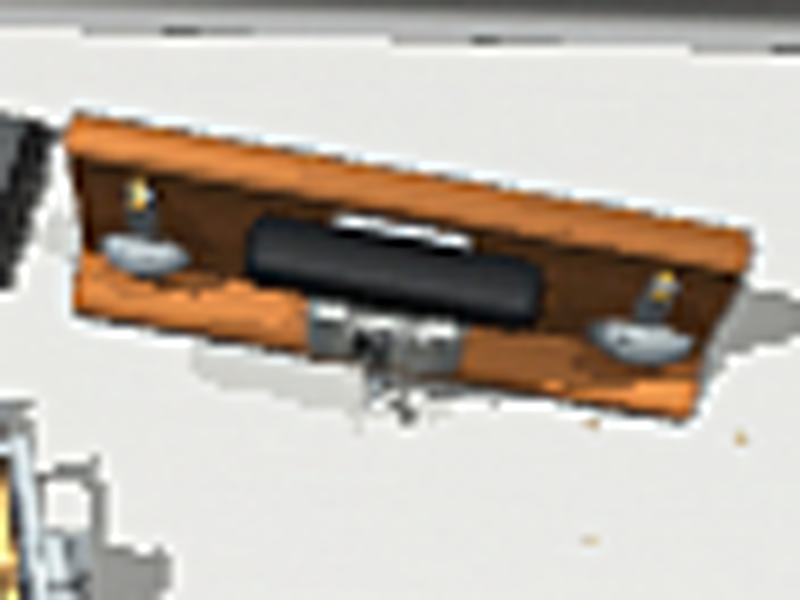

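```bash
python3 - <<'E'
from fit import *
k1,k2=800/88,12.5
T=lambda p:z2(p,k1,285,180);S=lambda p:z2(p,k2,320,195)
obs=[("top",(.008,.115,.168),T((76,113))),("top",(.008,-.115,.168),T((752,232))),("top",(-.008,.115,.168),T((67,152))),("top",(-.008,-.115,.168),T((747,273)))]
x,e=fitpose(obs,(.64,-.06,-.14));print(x,e.round(2))
S1=lambda p:z2(p,4,190,170)
obs2=obs+[("side",(.008,-.115,.168),S1((729,301))),("side",(-.008,-.115,.168),S1((692,321)))]
x2,e=fitpose(obs2,(.64,-.06,-.14));print(x2,e.round(2))
def P(x,l):
    c,s=np.cos(x[2]),np.sin(x[2]);return np.array([x[0]+c*l[0]-s*l[1],x[1]+s*l[0]+c*l[1],l[2]])
h=P(x2,(-.033,0,.1958));print("handle pred",h)
for l in [(-.022,.048,.2088),(-.022,-.048,.2088),(-.044,-.048,.1828),(-.044,.048,.1828)]:
    p=proj("top",P(x2,l));print("top",((p-[285,180]+.5)*k1-.5).round(0))
for l in [(-.044,.048,.2088),(-.022,.048,.2088),(-.022,-.048,.2088),(-.044,-.048,.1828),(-.044,.048,.1828)]:
    p=proj("side",P(x2,l));print("side",((p-[320,195]+.5)*k2-.5).round(0))
E
```

```text
[ 0.63374026 -0.06209359 -0.15147724] [[-0.71 -0.57]
 [ 0.88 -0.22]
 [-0.71  0.28]
 [ 0.57  0.45]]
[ 0.63163182 -0.06124098 -0.17032714] [[-0.83 -0.58]
 [ 0.52  1.17]
 [-0.93  0.26]
 [ 0.11  1.82]
 [ 0.38  0.57]
 [ 4.07 -2.95]]
handle pred [ 0.59910935 -0.05564732  0.1958    ]
top [251. 206.]
top [547. 265.]
top [529. 347.]
top [237. 290.]
side [ 95. 134.]
side [186. 114.]
side [386. 334.]
side [285. 462.]
side [ 93. 236.]
```

```bash
python3 go.py .58 -.057 .30 -.147; python3 -c "
from h import *
for v in (165,180): print(atz('top',280,v,0),atz('top',280,v,.15))"
```

```text
t26.00 d [-0.1882 -0.0366 -0.1445] w [1.5000e-03 1.8983e+00 1.6000e-03] rows 10.2 grasp [0.4043 0.1022 0.2631] yaw 1.751 width 0.0282 F [ 0.5  0.4 -0.1] q6 -1.71
[0.79217687 0.10302478 0.        ] [0.74519955 0.09117784 0.15      ]
[0.74003929 0.1010953  0.        ] [0.69808501 0.08943425 0.15      ]
```

Emit:
move_arm:
  steps: "0.5 0 -0.04 0 0 0.187 0; 0.5 -0.188 -0.04 -0.144 0 1.898 0; 0.5 -0.188 -0.04 -0.144 0 1.898 0; 0.5 -0.188 -0.04 -0.144 0 1.898 0; 0.5 -0.188 -0.04 -0.144 0 1.898 0"

```text
t: 26.62
tcp_pos: [0.5815, -0.0604, 0.3781]
tcp_rot: [0.651, -0.65, -0.276, 0.278]
ft_force: [-0.3, 0.7, -0.7]
width: 0.0471
```

```bash
python3 go.py .595 -.057 .27 -.147
```

```text
t26.62 d [ 0.0118  0.0301 -0.0074] w [-0.0018  0.9516 -0.0027] rows 5.1 grasp [ 0.5813 -0.0603  0.3001] yaw 0.805 width 0.0471 F [-0.3  0.7 -0.7] q6 -1.06
```

Emit:
move_arm:
  steps: "0.5 0.01 0.02 -0.005 0 0.95 0; 0.5 0.01 0.02 -0.005 0 0.95 0; 0.5 0.01 0.02 -0.005 0 0.95 0; 0.5 0.01 0.02 -0.005 0 0.95 0; 0.5 0.01 0.02 -0.005 0 0.95 0"

```text
t: 27.25
tcp_pos: [0.5905, -0.0547, 0.3581]
tcp_rot: [0.706, -0.705, 0.048, -0.045]
ft_force: [-0.2, -0.0, -0.5]
width: 0.0467
```

```bash
python3 go.py .600 -.057 .235 -.147; python3 - <<'E'
from h import *
snap("side","s27",290,150,410,240); snap("top","t27",270,170,390,260); im=snap("side","s27b",200,150,360,270)
E
```

```text
t27.25 d [ 0.0099  0.0451 -0.0011] w [-0.0003  0.0152 -0.0035] rows 0.7 grasp [ 0.5902 -0.0546  0.2801] yaw -0.132 width 0.0467 F [-0.2 -0.  -0.5] q6 -0.11
```

View pics/s27.png

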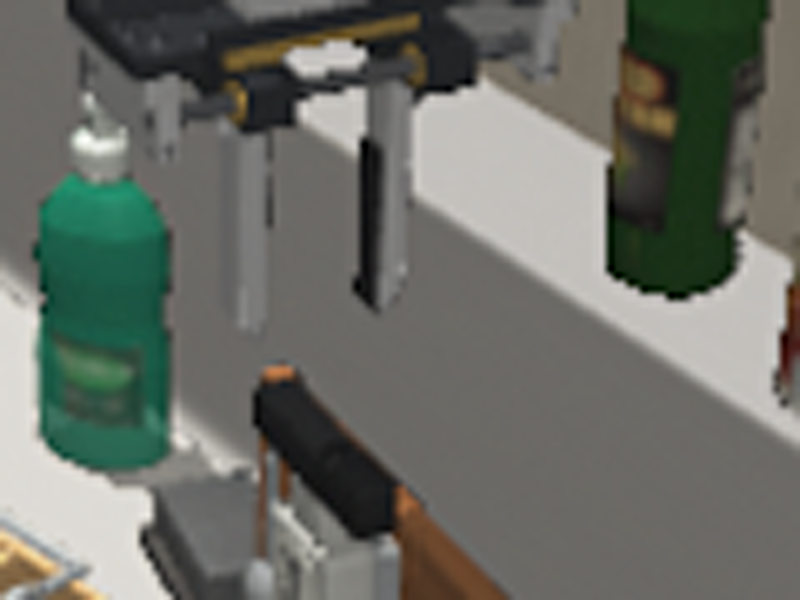

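View pics/s27b.png

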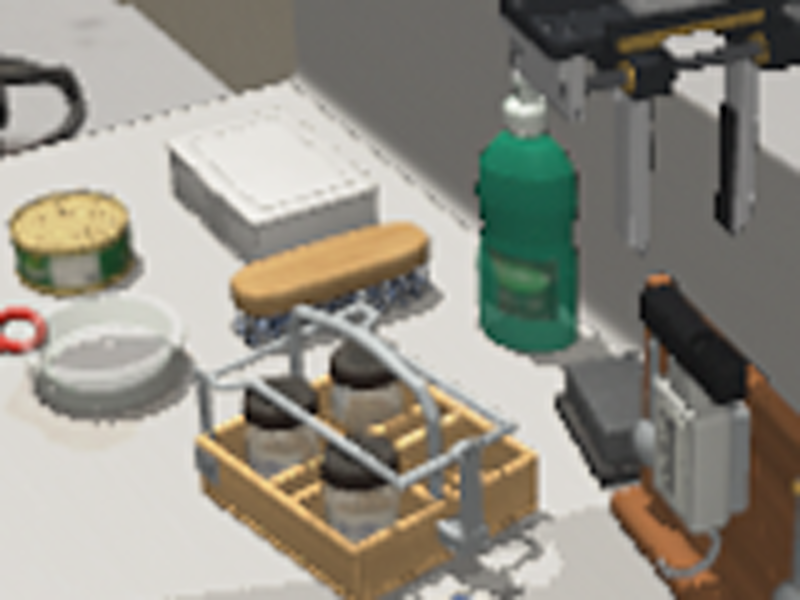

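Emit:
move_arm:
  steps: "0.5 0.01 0.02 -0.001 0 0.013 0; 0.5 0.01 0.044 -0.001 0 0.013 0; 0.5 0.01 0.044 -0.001 0 0.013 0; 0.5 0.01 0.044 -0.001 0 0.013 0"

```text
t: 27.9
tcp_pos: [0.6, -0.056, 0.3166]
tcp_rot: [0.705, -0.705, 0.049, -0.048]
ft_force: [0.2, 0.5, -0.2]
width: 0.0469
```

```bash
python3 go.py .600 -.057 .199 -.147; python3 - <<'E'
from h import *
snap("side","s28",290,150,410,240)
E
```

```text
t27.90 d [ 0.0001  0.0396 -0.001 ] w [-0.      0.01   -0.0003] rows 0.6 grasp [ 0.6    -0.056   0.2386] yaw -0.137 width 0.0469 F [ 0.2  0.5 -0.2] q6 -0.10
```

View pics/s28.png

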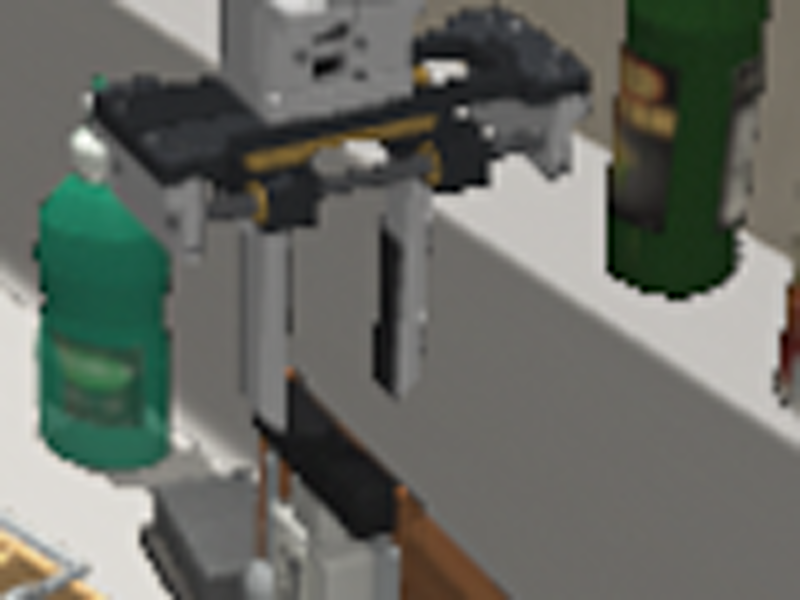

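Emit:
move_arm:
  steps: "0.5 0 0.02 -0.001 0 0.005 0; 0.5 0 0.038 -0.001 0 0.005 0; 0.5 0 0.038 -0.001 0 0.005 0; 0.6 0 0.038 -0.001 0 0.005 0; 0.7 0 0.038 -0.001 0 0.005 0"

```text
t: 28.58
tcp_pos: [0.6001, -0.0569, 0.2799]
tcp_rot: [-0.705, 0.705, -0.05, 0.051]
ft_force: [-0.1, 0.7, 0.9]
width: 0.0311
```

```bash
python3 go.py .600 -.057 .199 -.147; python3 - <<'E'
from h import *
snap("side","s29",290,150,410,240)
E
```

```text
t28.57 d [-0.0001  0.0029 -0.0001] w [0.0002 0.0047 0.0018] rows 0.0 grasp [ 0.6002 -0.057   0.2019] yaw -0.142 width 0.0311 F [-0.1  0.7  0.9] q6 -0.10
```

View pics/s29.png

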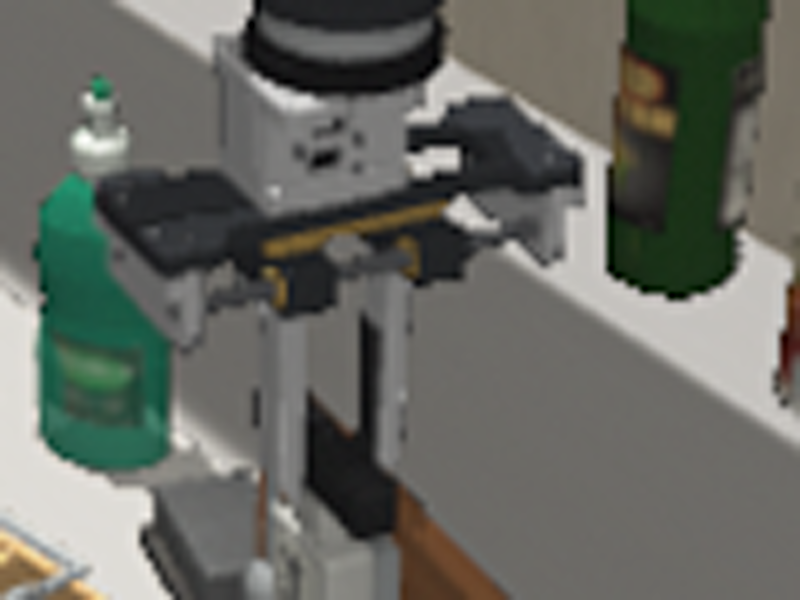

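Emit:
move_arm:
  steps: "0.7 0 0.002 0 0 0 0; 0.75 0 0.002 0 0 0 0; 0.8 0 0.002 0 0 0 0; 1 0 0.002 0 0 0 0; 1 0 0.002 0 0 0 0"

```text
t: 29.25
tcp_pos: [0.5996, -0.0569, 0.277]
tcp_rot: [0.705, -0.705, 0.05, -0.05]
ft_force: [-1.1, 0.1, 0.0]
width: 0.0219
```

Emit:
move_arm:
  steps: "1 0 0.002 0 0 0 0; 1 0 0.002 0 0 0 0"

```text
t: 29.5
tcp_pos: [0.5996, -0.0569, 0.2765]
tcp_rot: [-0.705, 0.705, -0.05, 0.051]
ft_force: [-3.4, 0.9, 7.6]
width: 0.0221
```

```bash
python3 go.py .600 -.057 .199 -.147; python3 - <<'E'
from h import *
snap("side","s30",290,150,410,240)
E
```

```text
t29.50 d [ 0.0004 -0.0005 -0.0001] w [0.0002 0.0046 0.0006] rows 0.0 grasp [ 0.5997 -0.0569  0.1985] yaw -0.142 width 0.0221 F [-3.4  0.9  7.6] q6 -0.10
```

View pics/s30.png

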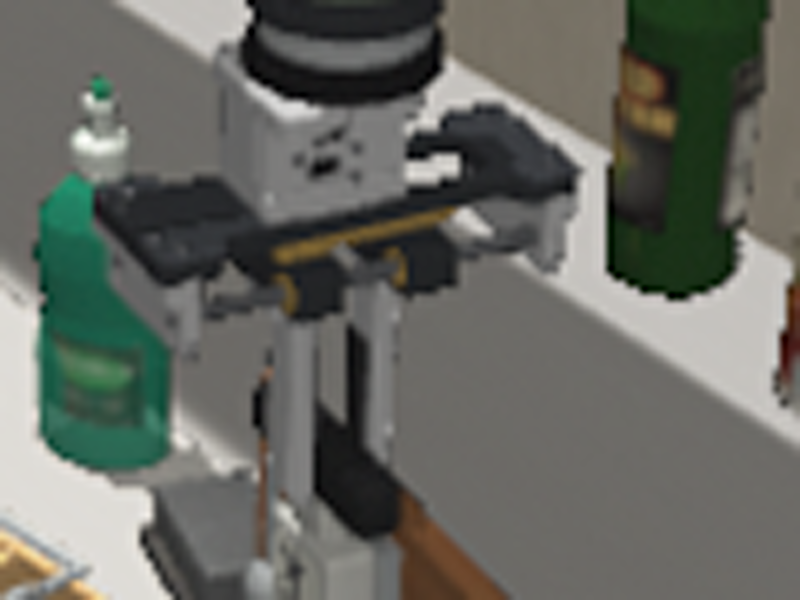

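Emit:
move_arm:
  steps: "1 0 -0.008 0 0 0 0; 1 0 -0.015 0 0 0 0; 1 0 -0.022 0 0 0 0; 1 0 -0.026 0 0 0 0; 1 0 -0.026 0 0 0 0"

```text
t: 30.18
tcp_pos: [0.5997, -0.0569, 0.3013]
tcp_rot: [-0.705, 0.705, -0.05, 0.051]
ft_force: [-0.8, 0.6, -2.7]
width: 0.0218
```

```bash
python3 go.py .5997 -.0569 .224 -.142; python3 - <<'E'
from h import *
snap("side","s31",290,150,410,240)
E
```

```text
t30.18 d [-0.     -0.0007  0.    ] w [ 0.0001 -0.0005  0.0006] rows 0.0 grasp [ 0.5998 -0.0569  0.2233] yaw -0.143 width 0.0218 F [-0.8  0.6 -2.7] q6 -0.10
```

View pics/s31.png

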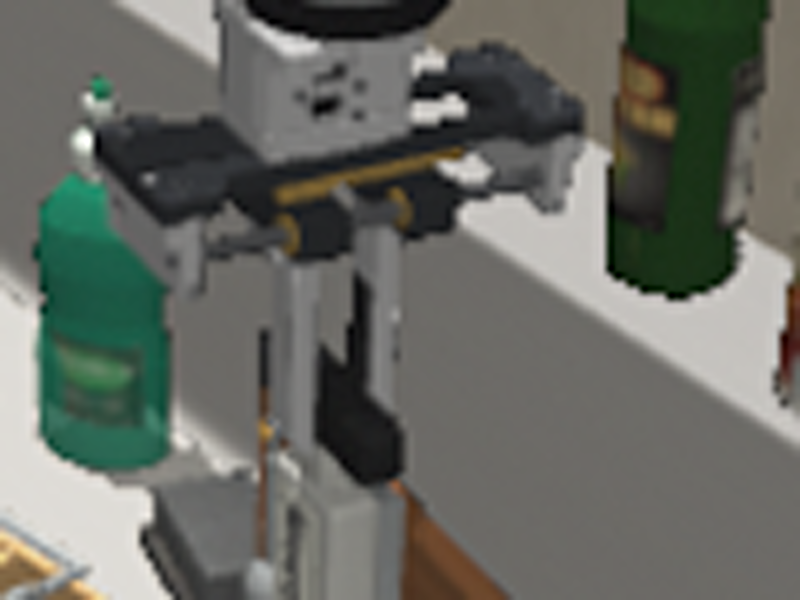

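Emit:
move_arm:
  steps: "1 -0.003 -0.001 0 0 0 0; 1 -0.008 -0.001 0 0 0 0; 1 -0.015 -0.001 0 0 0 0; 1 -0.022 -0.001 0 0 0 0; 1 -0.03 -0.001 0 0 0 0"

```text
t: 30.85
tcp_pos: [0.5693, -0.0525, 0.3019]
tcp_rot: [0.705, -0.705, 0.05, -0.05]
ft_force: [-1.0, 0.6, -1.2]
width: 0.0218
```

```bash
python3 go.py .5997 -.0569 .224 -.142; python3 - <<'E'
from h import *
snap("side","s32",290,150,410,240);snap("top","t32",270,170,390,260)
E
```

```text
t30.85 d [ 0.0308 -0.0001 -0.    ] w [ 0.     -0.0006 -0.0001] rows 0.5 grasp [ 0.5692 -0.0525  0.2239] yaw -0.143 width 0.0218 F [-1.   0.6 -1.2] q6 -0.10
```

View pics/s32.png

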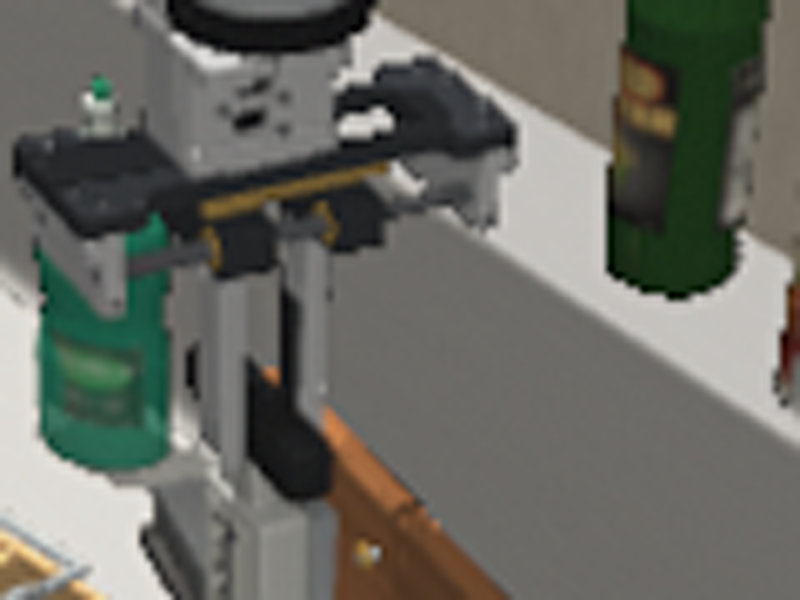

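```bash
python3 - <<'E'
from fit import *
print(proj("side",(.622,-.0601,.140)), proj("top",(.622,-.0601,.14)))
s=snap("side","s33",225,180,325,255); t=snap("top","t33",220,200,320,275)
E
python3 go.py .5622 .158 .33 .181
```

```text
[345.37777805 232.5995343 ] [328.62669904 206.59297536]
t31.05 d [-0.0374 -0.1059  0.2074] w [ 1.000e-04 -3.235e-01  5.000e-04] rows 3.8 grasp [ 0.5698 -0.0526  0.2241] yaw -0.143 width 0.0219 F [ 1.   0.2 -2.3] q6 -0.10
```

View pics/s33.png

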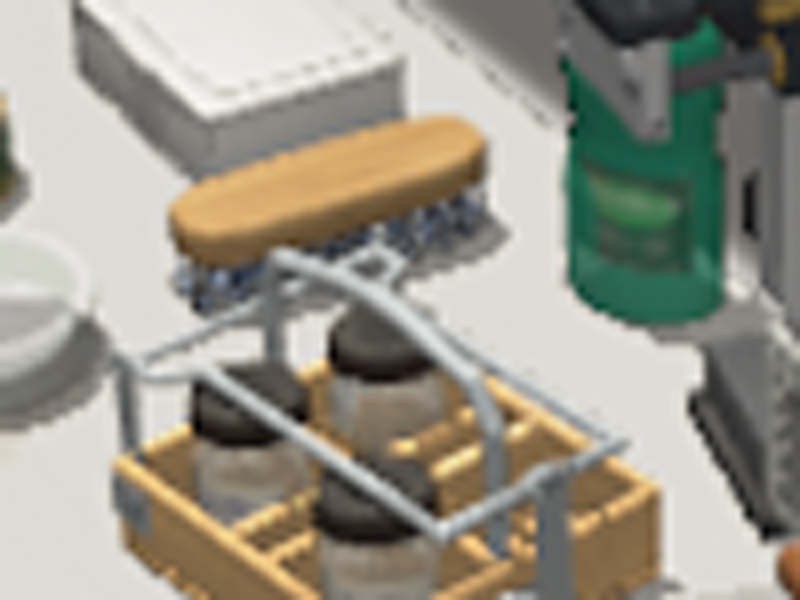

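View pics/t33.png

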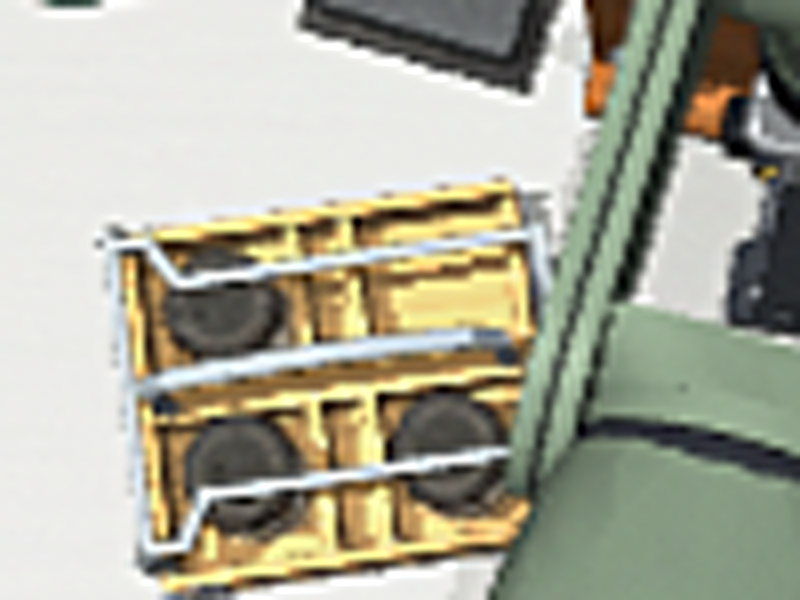

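Emit:
move_arm:
  steps: "1 -0.02 -0.05 0 0 0 0; 1 -0.037 -0.105 0.05 0 -0.16 0; 1 -0.037 -0.105 0.1 0 -0.323 0; 1 -0.037 -0.105 0.15 0 -0.323 0; 1 -0.037 -0.105 0.19 0 -0.323 0"

```text
t: 31.68
tcp_pos: [0.5605, 0.1427, 0.4075]
tcp_rot: [0.704, -0.704, -0.065, 0.064]
ft_force: [0.1, -0.3, -0.7]
width: 0.022
```

Emit:
move_arm:
  steps: "1 0 0 0 0 0 0; 1 0 0 0 0 0 0"

```text
t: 31.92
tcp_pos: [0.5603, 0.1404, 0.4067]
tcp_rot: [-0.704, 0.705, 0.064, -0.064]
ft_force: [0.4, -0.7, -2.2]
width: 0.0219
```

```bash
python3 go.py .5547 .1566 .262 .181; python3 - <<'E'
from fit import *
print(proj("side",(.5032,.1472,.124)))
s=snap("side","s34",220,100,340,190);s=snap("side","s34b",220,150,340,240)
E
```

```text
t31.93 d [-0.0026  0.0667  0.017 ] w [ 0.0007 -0.0003 -0.0004] rows 1.1 grasp [0.5603 0.1403 0.3287] yaw 0.181 width 0.0219 F [ 0.4 -0.7 -2.2] q6 -0.08
[271.64477418 216.23342812]
```

View pics/s34b.png

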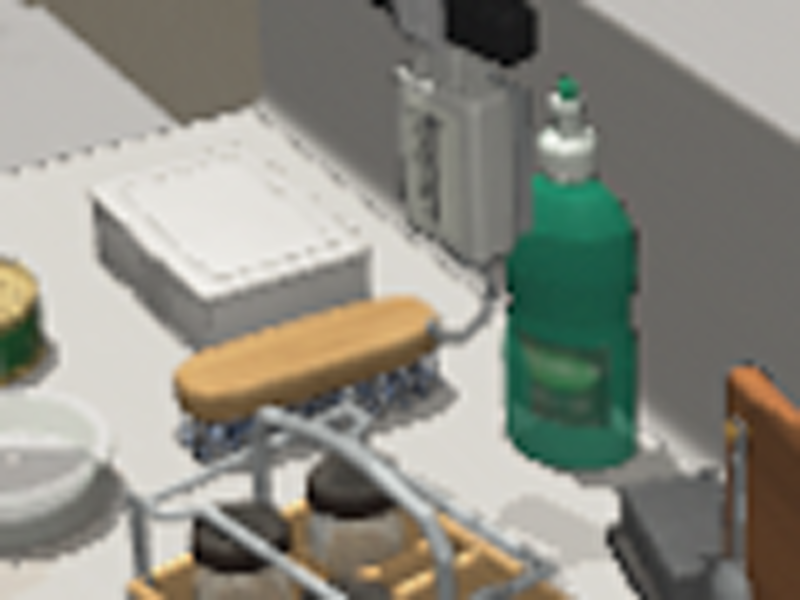

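Emit:
move_arm:
  steps: "1 -0.002 0 0.017 0 0 0; 1 -0.002 0.025 0.017 0 0 0; 1 -0.002 0.05 0.017 0 0 0; 1 -0.002 0.063 0.017 0 0 0; 1 -0.002 0.063 0.017 0 0 0"

```text
t: 32.65
tcp_pos: [0.5547, 0.1571, 0.3429]
tcp_rot: [0.704, -0.704, -0.063, 0.065]
ft_force: [-0.5, -0.2, -2.3]
width: 0.0218
```

```bash
python3 go.py .5032 .1472 .2605 .181; python3 - <<'E'
from fit import *
s=snap("side","s35",240,160,340,235);t=snap("top","t35",220,180,320,255)
E
```

```text
t32.65 d [-0.0524  0.0045 -0.0006] w [-0.0003 -0.0007 -0.0024] rows 0.8 grasp [0.5545 0.1571 0.2649] yaw 0.180 width 0.0218 F [-0.5 -0.2 -2.3] q6 -0.05
```

View pics/s35.png

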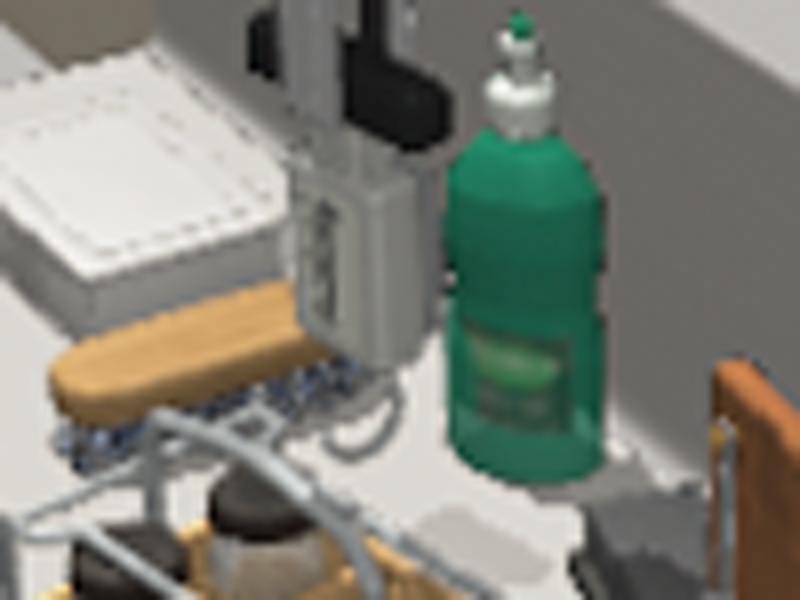

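View pics/t35.png

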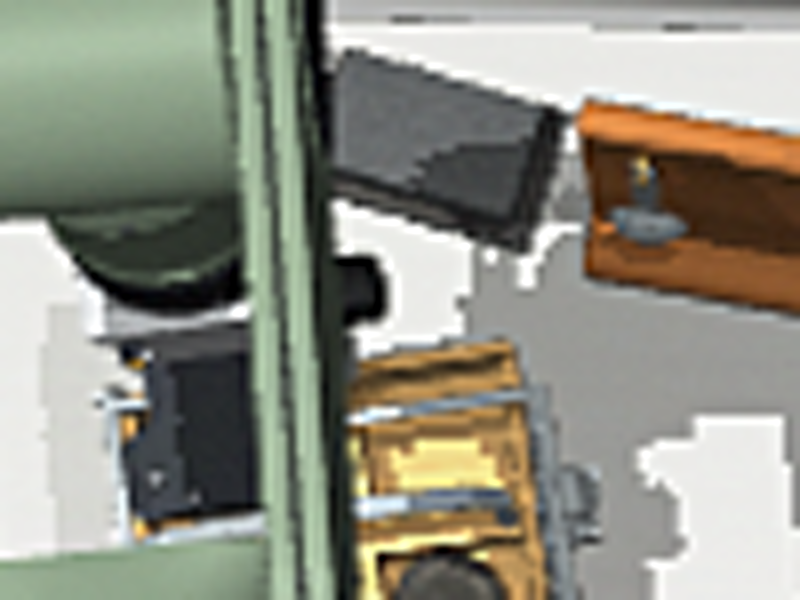

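```bash
python3 - <<'E'
from fit import *
o=np.array([.5545,.1571,.1002]);u=np.array([np.cos(.181),np.sin(.181),0])
def c(p): return ((p-[240,160]+.5)*8-.5).round(0)
print("bottom",c(proj("side",o)))
for dx,dz in((-.018,.019),(.02,.02),(0,.05)): print(dx,dz,c(proj("side",o+u*dx+[0,0,dz])))
from bay import CAR,loc
for lx in (-.057,-.03,0,.03,.057):
    x,y=loc(CAR,(lx,0));print(lx,c(proj("side",(x,y,.124-.01*(lx/.057)**2))))
E
```

```text
bottom [365. 455.]
-0.018 0.019 [327. 430.]
0.02 0.02 [403. 392.]
0 0.05 [360. 343.]
-0.057 [357. 538.]
-0.03 [308. 492.]
0 [257. 453.]
0.03 [207. 429.]
0.057 [164. 417.]
```

Hook and bow projections agree with the picture to within about 10 crop px (roughly 1 image px). I'll move the hook in.

Emit:
move_arm:
  steps: "1 0 0.003 0 0 0 0; 1 -0.012 0.003 0 0 0 0; 1 -0.024 0.003 0 0 0 0; 1 -0.03 0.003 0 0 0 0; 1 -0.03 0.003 0 0 0 0"

```text
t: 33.38
tcp_pos: [0.5252, 0.1517, 0.3412]
tcp_rot: [0.704, -0.704, -0.064, 0.064]
ft_force: [0.1, 0.4, -1.2]
width: 0.0215
```

```bash
python3 go.py .5032 .1472 .2605 .181; python3 - <<'E'
from fit import *
s=snap("side","s36",240,180,320,240)
E
```

```text
t33.38 d [-0.0224  0.0027 -0.0005] w [ 0.     -0.0004  0.0006] rows 0.4 grasp [0.5252 0.1517 0.2632] yaw 0.181 width 0.0215 F [ 0.1  0.4 -1.2] q6 -0.06
```

View pics/s36.png

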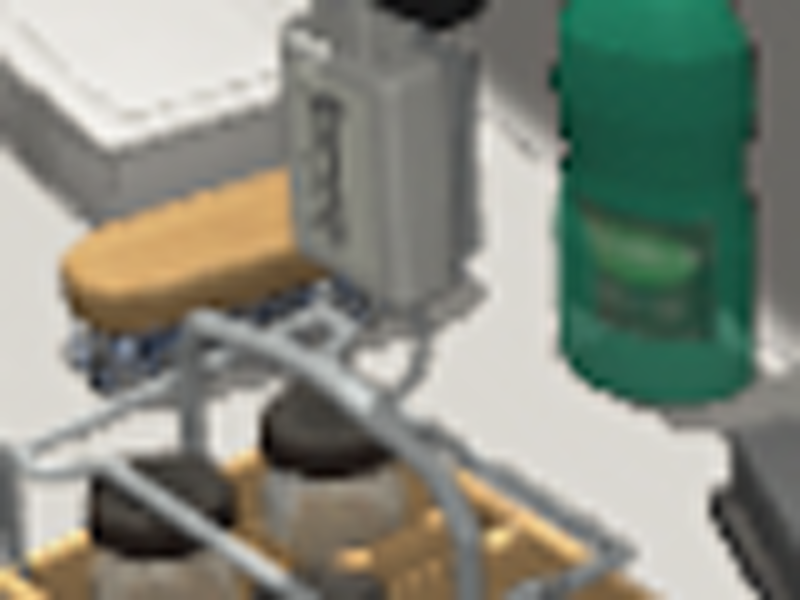

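Emit:
move_arm:
  steps: "1 0 0.003 0 0 0 0; 1 0 0.003 0 0 0 0; 1 -0.008 0.003 0 0 0 0; 1 -0.016 0.003 0 0 0 0; 1 -0.022 0.003 0 0 0 0"

```text
t: 34.05
tcp_pos: [0.5034, 0.1477, 0.3379]
tcp_rot: [-0.704, 0.704, 0.064, -0.064]
ft_force: [0.0, 0.2, -2.0]
width: 0.0216
```

```bash
python3 go.py .5032 .1472 .2605 .181; python3 - <<'E'
from fit import *
s=snap("side","s37",240,180,320,240)
E
```

```text
t34.05 d [-0.0003 -0.0006 -0.0004] w [ 0.     -0.0005 -0.    ] rows 0.0 grasp [0.5034 0.1477 0.2599] yaw 0.181 width 0.0216 F [ 0.   0.2 -2. ] q6 -0.06
```

View pics/s37.png

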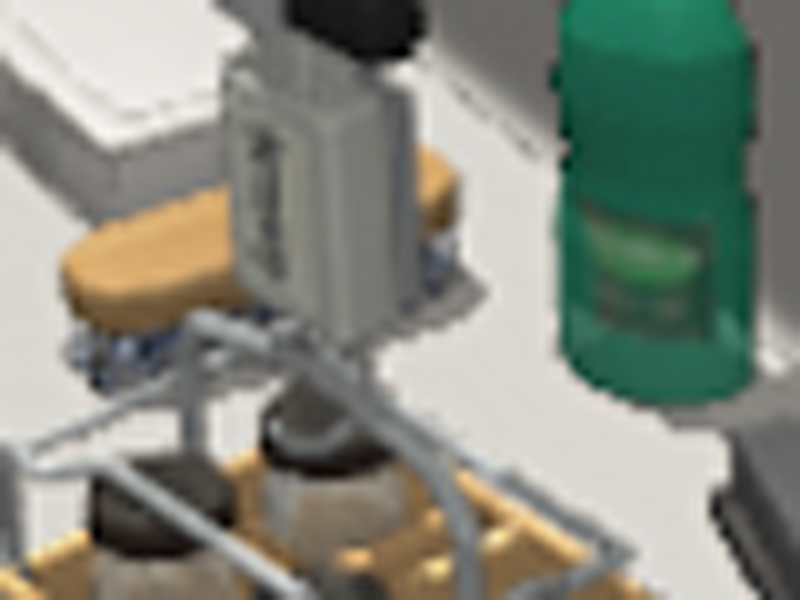

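The hook's loop encloses the bow's middle (tip in front at about (280,420), shank behind) with no contact force. I'll lift slowly.

Emit:
move_arm:
  steps: "1 0 -0.006 0 0 0 0; 1 0 -0.012 0 0 0 0; 1 0 -0.018 0 0 0 0; 1 0 -0.023 0 0 0 0; 1 0 -0.028 0 0 0 0"

```text
t: 34.72
tcp_pos: [0.5041, 0.1478, 0.3658]
tcp_rot: [0.704, -0.704, -0.064, 0.064]
ft_force: [1.1, 0.2, -4.9]
width: 0.0219
```

```bash
python3 go.py .5032 .1472 .2605 .181; python3 - <<'E'
from fit import *
s=snap("side","s38",240,180,320,240)
E
```

```text
t34.73 d [-0.001   0.0273 -0.0004] w [-0.     -0.0005 -0.0003] rows 0.4 grasp [0.5041 0.1478 0.2878] yaw 0.180 width 0.0219 F [ 1.1  0.2 -4.9] q6 -0.06
```

View pics/s38.png

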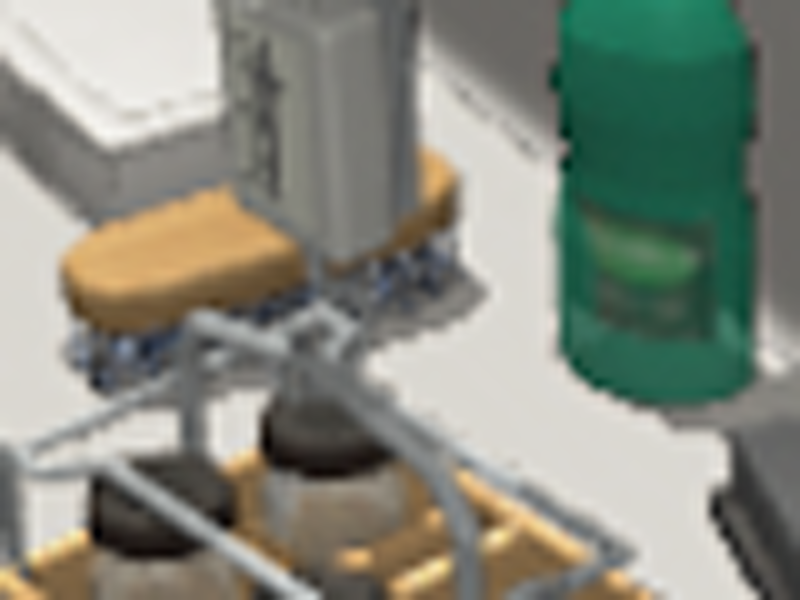

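Load is coming on (−4.9 N). I'll continue.

Emit:
move_arm:
  steps: "1 0 -0.004 0 0 0 0; 1 0 -0.008 0 0 0 0; 1 0 -0.012 0 0 0 0; 1 0 -0.015 0 0 0 0; 1 0 -0.018 0 0 0 0"

```text
t: 35.4
tcp_pos: [0.5036, 0.1477, 0.3833]
tcp_rot: [-0.704, 0.704, 0.063, -0.064]
ft_force: [-0.1, -0.1, -9.4]
width: 0.0217
```

Emit:
move_arm:
  steps: "1 0 -0.004 0 0 0 0; 1 0 -0.008 0 0 0 0; 1 0 -0.012 0 0 0 0; 1 0 -0.016 0 0 0 0; 1 0 -0.02 0 0 0 0"

```text
t: 36.02
tcp_pos: [0.504, 0.1477, 0.4042]
tcp_rot: [-0.704, 0.704, 0.064, -0.064]
ft_force: [0.2, -0.3, -9.8]
width: 0.0219
```

```bash
python3 go.py .5032 .1472 .2605 .181; python3 - <<'E'
from fit import *
s=snap("side","s39",210,150,350,255)
E
```

```text
t36.02 d [-0.0009  0.0657 -0.0004] w [-0.     -0.0005 -0.0002] rows 1.1 grasp [0.504  0.1477 0.3262] yaw 0.180 width 0.0219 F [ 0.2 -0.3 -9.8] q6 -0.06
```

View pics/s39.png

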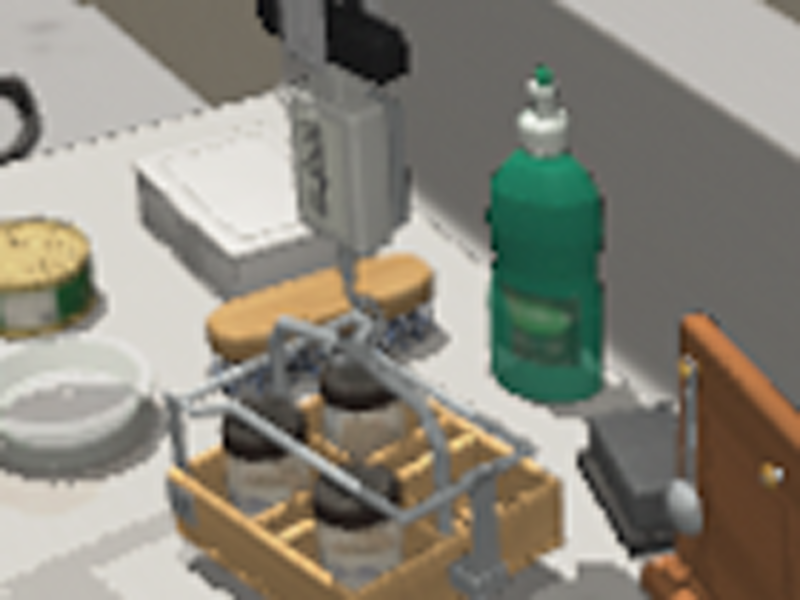

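Emit:
move_arm:
  steps: "1 0 -0.005 0 0 0 0; 1 0 -0.01 0 0 0 0; 1 0 -0.015 0 0 0 0; 1 0 -0.02 0 0 0 0; 1 0 -0.025 0 0 0 0"

```text
t: 36.7
tcp_pos: [0.5041, 0.1478, 0.4293]
tcp_rot: [-0.704, 0.704, 0.064, -0.064]
ft_force: [-1.1, 0.3, -8.9]
width: 0.0218
```

Emit:
move_arm:
  steps: "1 0 0 0 0 0 0; 1 0 0 0 0 0 0; 1 0 0 0 0 0 0; 1 0 0 0 0 0 0; 1 0 0 0 0 0 0"

```text
t: 37.33
tcp_pos: [0.5041, 0.1478, 0.4288]
tcp_rot: [0.704, -0.704, -0.064, 0.064]
ft_force: [1.3, 0.0, -9.3]
width: 0.0216
```

```bash
python3 go.py .5032 .1472 .2605 .181; python3 - <<'E'
from fit import *
s=snap("side","s40",210,150,350,255)
E
```

```text
t37.33 d [-0.0009  0.0903 -0.0004] w [-0.     -0.0005 -0.0002] rows 1.4 grasp [0.504  0.1478 0.3508] yaw 0.180 width 0.0216 F [ 1.3  0.  -9.3] q6 -0.06
```

View pics/s40.png

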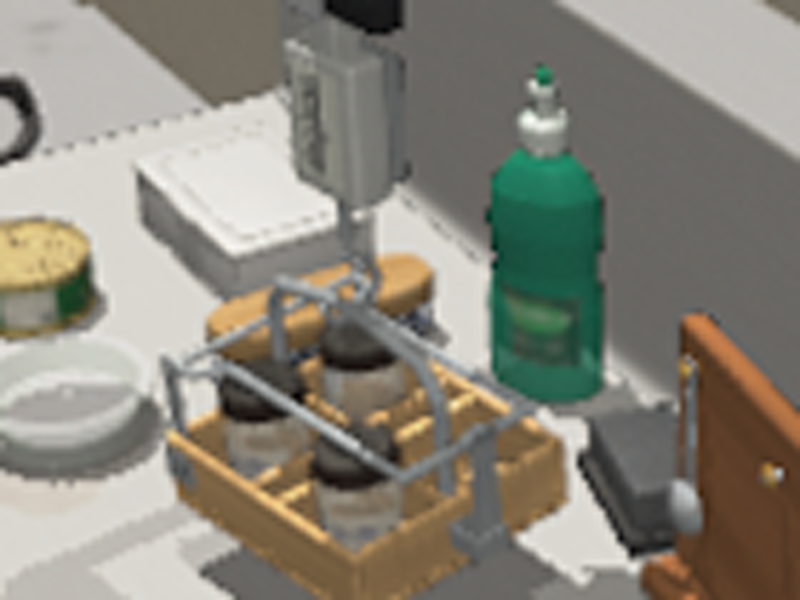

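The carrier hangs with a slight tilt and is well clear. I'll hold still.

Emit:
move_arm:
  steps: "1 0 0 0 0 0 0; 1 0 0 0 0 0 0; 1 0 0 0 0 0 0; 1 0 0 0 0 0 0; 1 0 0 0 0 0 0"

```text
t: 38.0
tcp_pos: [0.5041, 0.1478, 0.4289]
tcp_rot: [0.704, -0.704, -0.064, 0.064]
ft_force: [-1.6, -0.6, -9.1]
width: 0.022
```

Emit:
move_arm:
  steps: "1 0 0 0 0 0 0; 1 0 0 0 0 0 0; 1 0 0 0 0 0 0; 1 0 0 0 0 0 0; 1 0 0 0 0 0 0"

```text
t: 38.62
tcp_pos: [0.5041, 0.1478, 0.4289]
tcp_rot: [0.704, -0.704, -0.064, 0.064]
ft_force: [-0.3, -0.0, -8.2]
width: 0.022
```

Emit:
move_arm:
  steps: "1 0 0 0 0 0 0; 1 0 0 0 0 0 0; 1 0 0 0 0 0 0; 1 0 0 0 0 0 0; 1 0 0 0 0 0 0"

```text
t: 39.25
tcp_pos: [0.5041, 0.1477, 0.4289]
tcp_rot: [-0.704, 0.704, 0.064, -0.064]
ft_force: [-0.7, -0.2, -8.3]
width: 0.0219
```

Emit:
move_arm:
  steps: "1 0 0 0 0 0 0; 1 0 0 0 0 0 0; 1 0 0 0 0 0 0; 1 0 0 0 0 0 0; 1 0 0 0 0 0 0"

```text
t: 39.88
tcp_pos: [0.5041, 0.1478, 0.4289]
tcp_rot: [-0.704, 0.704, 0.064, -0.064]
ft_force: [-0.0, 0.1, -7.9]
width: 0.022
```

Emit:
move_arm:
  steps: "1 0 0 0 0 0 0; 1 0 0 0 0 0 0; 1 0 0 0 0 0 0; 1 0 0 0 0 0 0; 1 0 0 0 0 0 0"

```text
t: 40.5
tcp_pos: [0.5041, 0.1478, 0.4289]
tcp_rot: [-0.704, 0.704, 0.064, -0.064]
ft_force: [0.1, 0.0, -8.8]
width: 0.022
```

Emit:
move_arm:
  steps: "1 0 0 0 0 0 0; 1 0 0 0 0 0 0; 1 0 0 0 0 0 0; 1 0 0 0 0 0 0; 1 0 0 0 0 0 0"

```text
t: 41.12
tcp_pos: [0.5041, 0.1478, 0.4289]
tcp_rot: [0.704, -0.704, -0.064, 0.064]
ft_force: [-0.3, 0.2, -8.3]
width: 0.0221
```

Emit:
move_arm:
  steps: "1 0 0 0 0 0 0; 1 0 0 0 0 0 0; 1 0 0 0 0 0 0; 1 0 0 0 0 0 0; 1 0 0 0 0 0 0"

```text
t: 41.75
tcp_pos: [0.5041, 0.1478, 0.4289]
tcp_rot: [0.704, -0.704, -0.064, 0.064]
ft_force: [0.3, 0.4, -9.1]
width: 0.0217
```

```bash
python3 - <<'E'
from fit import *
prev=None
for i in range(8):
    s=r.read_camera("side")[180:260,220:320].astype(int)
    if prev is not None: print(np.abs(s-prev).mean().round(3),np.abs(s-prev).max())
    prev=s
s=snap("side","s41",210,150,350,255); t=snap("top","t41",210,180,370,300)
E
```

```text
0.384 14
0.384 12
0.389 14
0.381 5
0.383 14
0.38 14
0.385 15
```

View pics/s41.png

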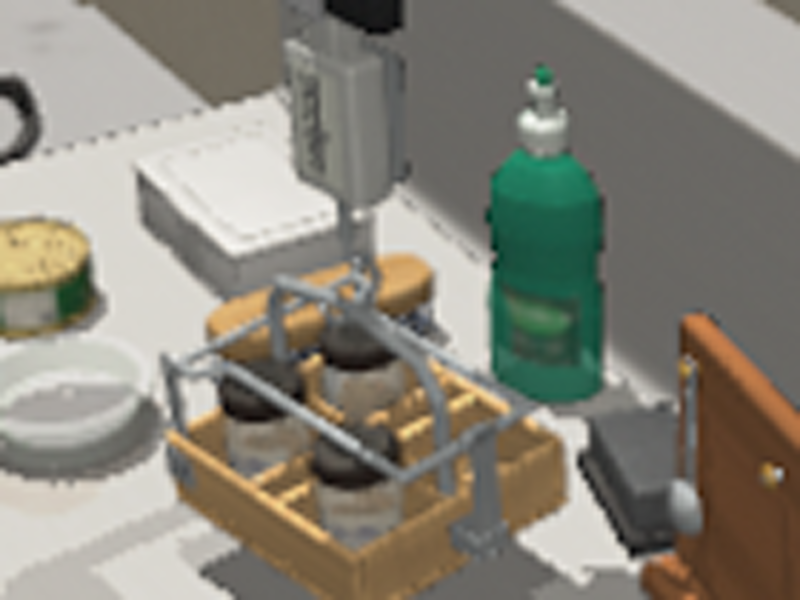

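View pics/t41.png

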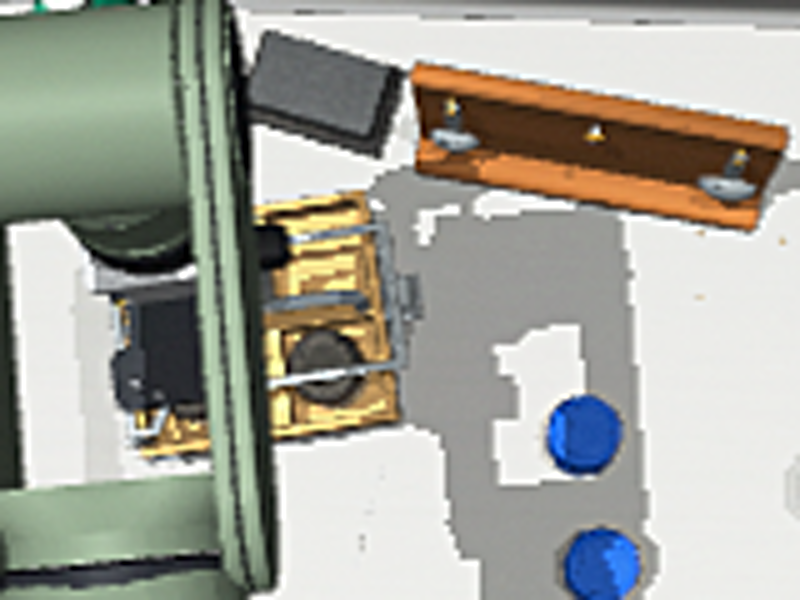

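The hanging carrier is still: frame differences are at noise level, and its visible corners are 33–40 mm up. I'll hold a bit longer, then lower.

Emit:
move_arm:
  steps: "1 0 0 0 0 0 0; 1 0 0 0 0 0 0; 1 0 0 0 0 0 0; 1 0 0 0 0 0 0; 1 0 0 0 0 0 0"

```text
t: 42.88
tcp_pos: [0.5041, 0.1478, 0.4289]
tcp_rot: [-0.704, 0.704, 0.064, -0.064]
ft_force: [0.4, -0.3, -8.5]
width: 0.0218
```

Emit:
move_arm:
  steps: "1 0 0 0 0 0 0; 1 0 0 0 0 0 0; 1 0 0 0 0 0 0; 1 0 0 0 0 0 0; 1 0 0 0 0 0 0"

```text
t: 43.5
tcp_pos: [0.5041, 0.1478, 0.4289]
tcp_rot: [-0.704, 0.704, 0.064, -0.064]
ft_force: [-0.1, -0.2, -9.2]
width: 0.022
```

Emit:
move_arm:
  steps: "1 0 0.003 0 0 0 0; 1 0 0.007 0 0 0 0; 1 0 0.012 0 0 0 0; 1 0 0.017 0 0 0 0; 1 0 0.021 0 0 0 0"

```text
t: 44.12
tcp_pos: [0.504, 0.1477, 0.4073]
tcp_rot: [-0.704, 0.704, 0.064, -0.064]
ft_force: [-1.1, -0.0, -8.9]
width: 0.0217
```

Emit:
move_arm:
  steps: "1 0 0.003 0 0 0 0; 1 0 0.006 0 0 0 0; 1 0 0.008 0 0 0 0; 1 0 0.01 0 0 0 0; 1 0 0.012 0 0 0 0"

```text
t: 44.75
tcp_pos: [0.5041, 0.1478, 0.3959]
tcp_rot: [0.704, -0.704, -0.064, 0.064]
ft_force: [0.8, 0.2, -9.3]
width: 0.022
```

Emit:
move_arm:
  steps: "1 0 0.002 0 0 0 0; 1 0 0.004 0 0 0 0; 1 0 0.006 0 0 0 0; 1 0 0.008 0 0 0 0; 1 0 0.01 0 0 0 0"

```text
t: 45.38
tcp_pos: [0.5041, 0.1477, 0.3858]
tcp_rot: [-0.704, 0.704, 0.064, -0.064]
ft_force: [0.0, 0.1, -8.3]
width: 0.0218
```

```bash
python3 - <<'E'
from fit import *
s=snap("side","s42",210,150,350,255)
E
```

```text
(no output)
```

View pics/s42.png

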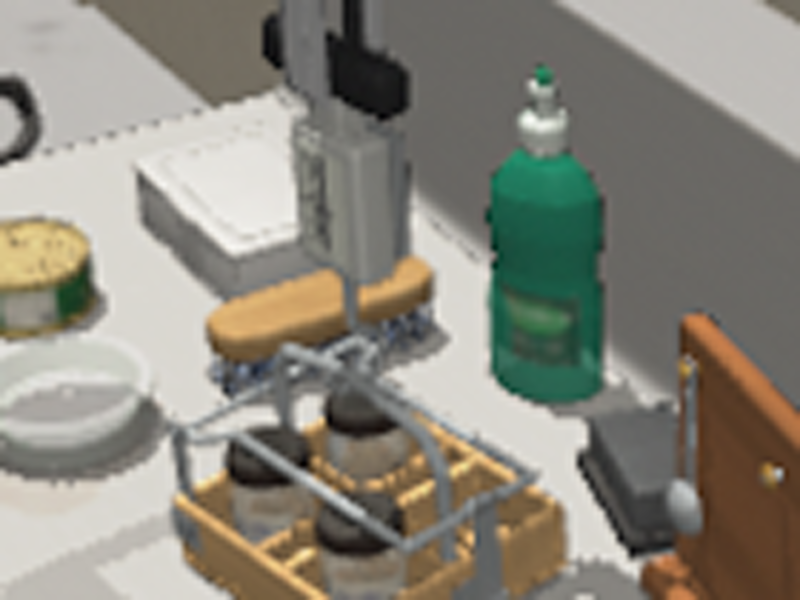

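Emit:
move_arm:
  steps: "1 0 0.002 0 0 0 0; 1 0 0.004 0 0 0 0; 1 0 0.006 0 0 0 0; 1 0 0.008 0 0 0 0; 1 0 0.01 0 0 0 0"

```text
t: 46.05
tcp_pos: [0.5045, 0.1478, 0.3763]
tcp_rot: [0.704, -0.704, -0.064, 0.063]
ft_force: [0.4, 0.7, -6.7]
width: 0.022
```

Emit:
move_arm:
  steps: "1 0 0.003 0 0 0 0; 1 0 0.006 0 0 0 0; 1 0 0.009 0 0 0 0; 1 0 0.012 0 0 0 0; 1 0 0.014 0 0 0 0"

```text
t: 46.68
tcp_pos: [0.5045, 0.1478, 0.3623]
tcp_rot: [0.704, -0.704, -0.064, 0.063]
ft_force: [2.9, 1.9, -3.1]
width: 0.0218
```

```bash
python3 - <<'E'
from fit import *
s=snap("side","s43",210,150,350,255);s=snap("side","s43b",240,180,320,240); 
E
```

```text
(no output)
```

View pics/s43.png

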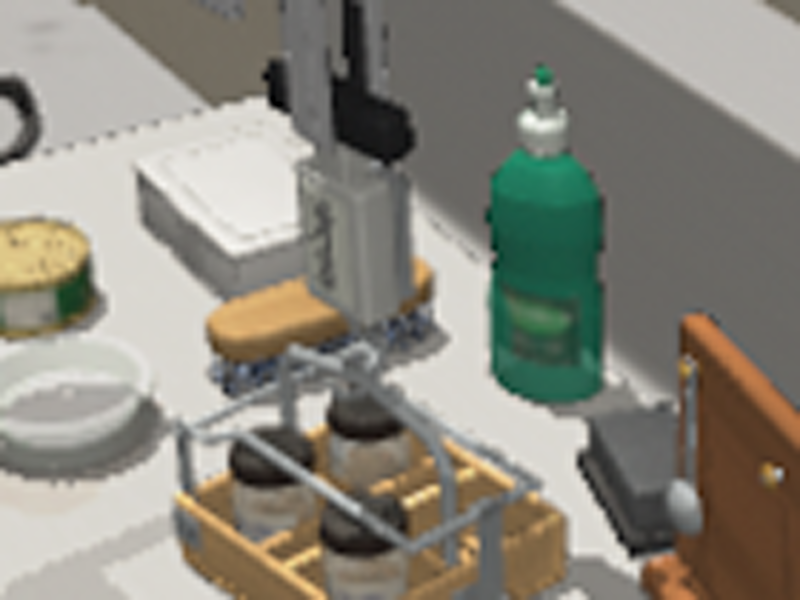

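View pics/s43b.png

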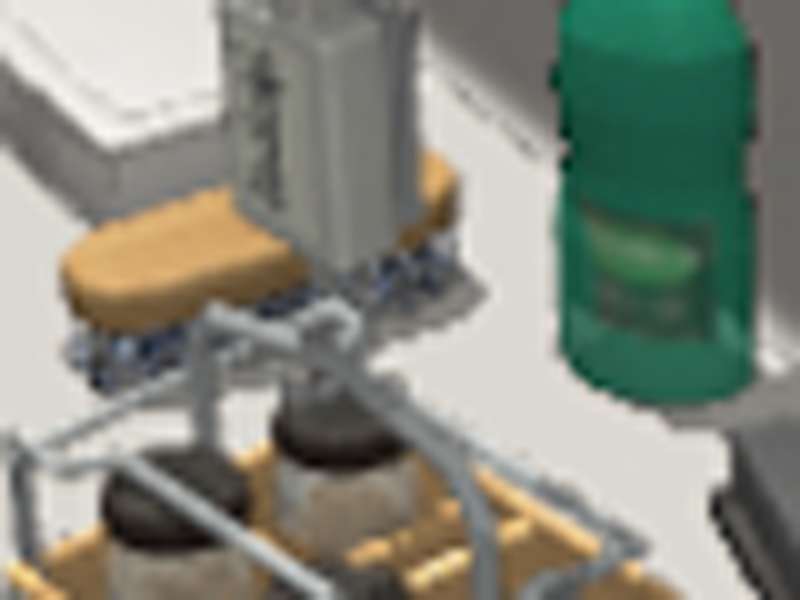

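Emit:
move_arm:
  steps: "1 0 0.004 0 0 0 0; 1 0 0.008 0 0 0 0; 1 0 0.012 0 0 0 0; 1 0 0.016 0 0 0 0; 1 0 0.018 0 0 0 0"

```text
t: 47.4
tcp_pos: [0.5038, 0.1477, 0.3434]
tcp_rot: [-0.704, 0.704, 0.063, -0.064]
ft_force: [0.5, -0.1, -1.5]
width: 0.0219
```

```bash
python3 - <<'E'
from fit import *
s=snap("side","s44",225,180,325,255);s=snap("side","s44b",250,185,310,230); t=snap("top","t44",210,180,310,255)
E
python3 go.py .5032 .1472 .2605 .181
```

```text
t47.55 d [-0.0009  0.0053 -0.0004] w [-0.     -0.0005 -0.0004] rows 0.1 grasp [0.504  0.1477 0.2658] yaw 0.180 width 0.0223 F [ 0.4  0.8 -1.5] q6 -0.06
```

View pics/s44.png

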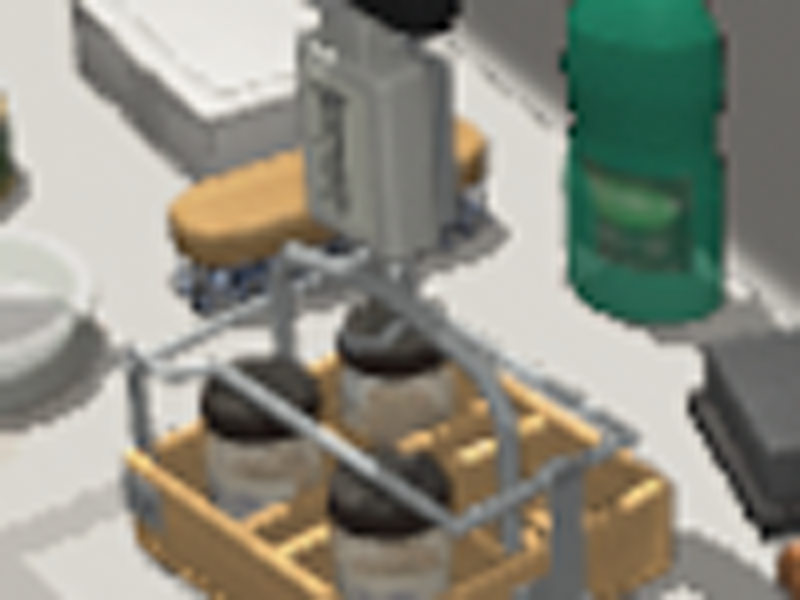

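View pics/s44b.png

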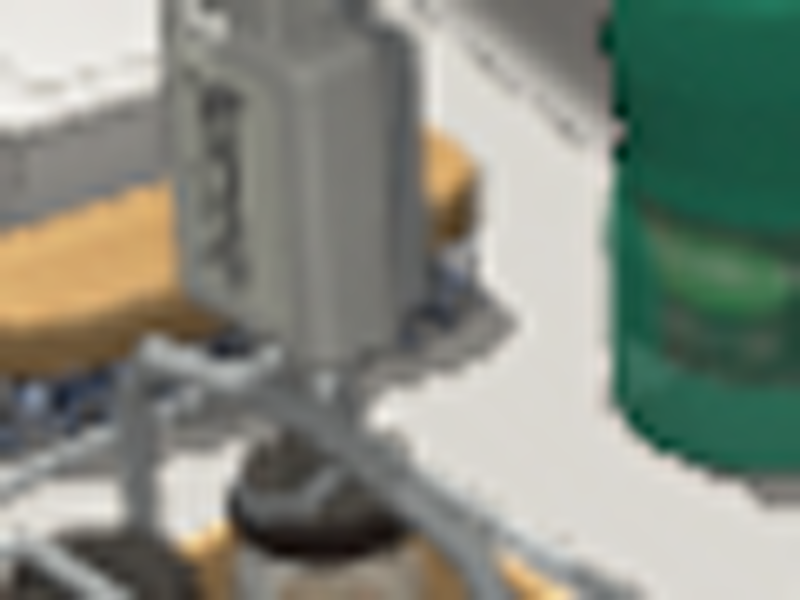

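View pics/t44.png

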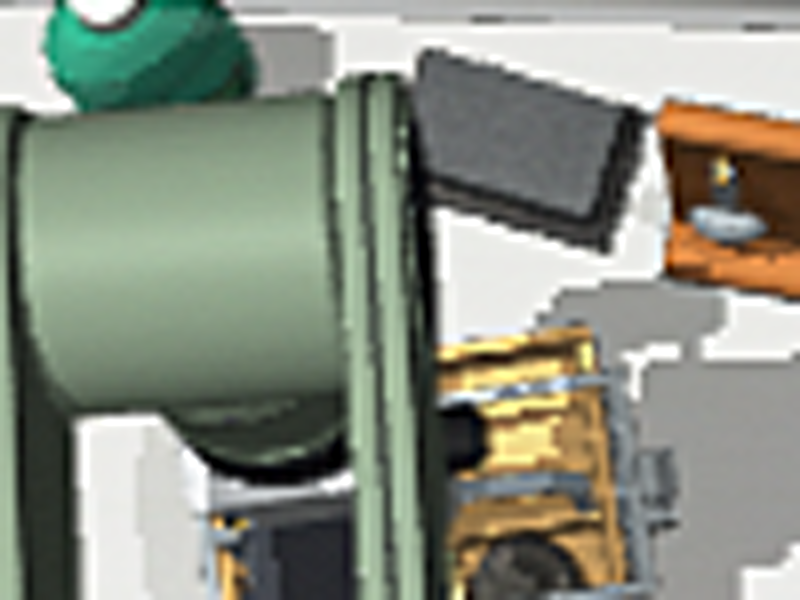

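Emit:
move_arm:
  steps: "1 0 0.003 0 0 0 0; 1 0 0.0055 0 0 0 0; 1 0 0.0055 0 0 0 0; 1 0.006 0.0055 0 0 0 0; 1 0.012 0.0055 0 0 0 0"

```text
t: 48.18
tcp_pos: [0.5165, 0.15, 0.3386]
tcp_rot: [0.704, -0.704, -0.064, 0.064]
ft_force: [-0.4, -0.3, -0.5]
width: 0.0222
```

```bash
python3 - <<'E'
from fit import *
s=snap("side","s45",250,185,310,230)
E
python3 go.py .5032 .1472 .2605 .181
```

```text
t48.23 d [-0.0142  0.0001 -0.0003] w [ 0.     -0.0007  0.0014] rows 0.2 grasp [0.5172 0.15   0.2606] yaw 0.180 width 0.0221 F [ 0.2 -0.6 -1.3] q6 -0.06
```

View pics/s45.png

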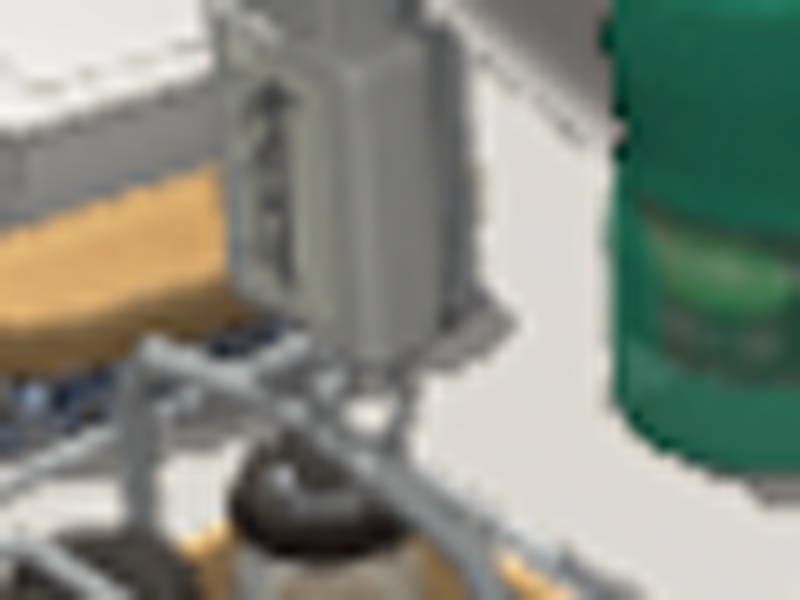

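No contact, and the hook is coming out. I'll continue backing out and check that the carrier doesn't follow.

Emit:
move_arm:
  steps: "1 0.008 0 0 0 0 0; 1 0.016 0 0 0 0 0; 1 0.024 0 0 0 0 0; 1 0.034 0 0 0 0 0; 1 0.046 0 0 0 0 0"

```text
t: 48.85
tcp_pos: [0.5619, 0.1583, 0.3383]
tcp_rot: [0.704, -0.704, -0.064, 0.064]
ft_force: [0.9, -0.3, -1.6]
width: 0.0218
```

```bash
python3 - <<'E'
from fit import *
s=snap("side","s46",225,180,325,255)
E
python3 go.py .5032 .1472 .2605 .181
```

```text
t48.90 d [-0.061  -0.0003 -0.0002] w [ 0.     -0.0008  0.0018] rows 1.0 grasp [0.5634 0.1584 0.2603] yaw 0.180 width 0.0221 F [ 1.9  0.3 -1.4] q6 -0.05
```

View pics/s46.png

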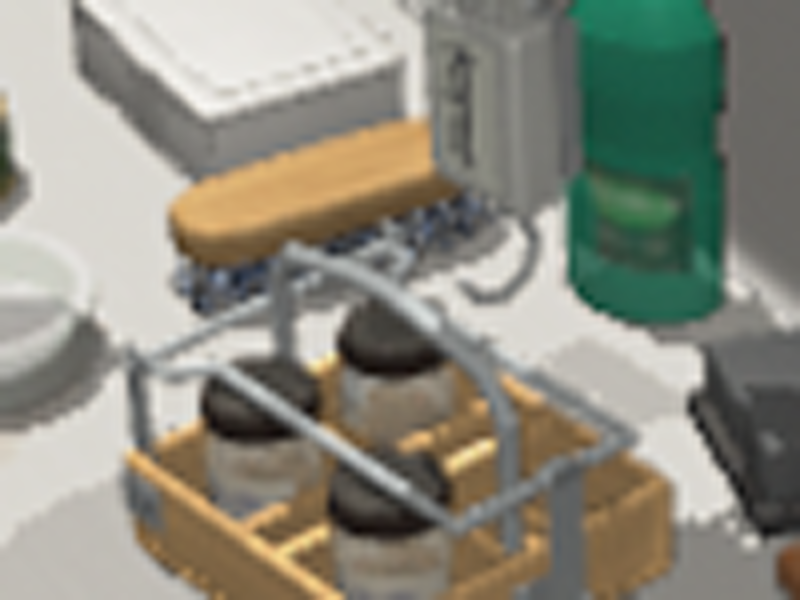

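Emit:
move_arm:
  steps: "1 0 -0.03 0 0 0 0; 1 0 -0.07 0 0 0 0; 1 0 -0.07 0 0 0 0"

```text
t: 49.28
tcp_pos: [0.5628, 0.1584, 0.4126]
tcp_rot: [0.704, -0.704, -0.067, 0.061]
ft_force: [-0.3, -0.2, -2.2]
width: 0.0215
```

```bash
python3 go.py .5553 -.0505 .30 -.143
```

```text
t49.27 d [-0.0452  0.0343 -0.2042] w [-0.0009  0.3235  0.0087] rows 3.4 grasp [0.5635 0.1585 0.3346] yaw 0.181 width 0.0215 F [-0.3 -0.2 -2.2] q6 -0.05
```

Emit:
move_arm:
  steps: "1 -0.04 0 -0.05 0 0.1 0; 1 -0.045 0 -0.1 0 0.2 0; 1 -0.045 0.01 -0.15 0 0.323 0; 1 -0.045 0.02 -0.202 0 0.323 0; 1 -0.045 0.034 -0.202 0 0.323 0"

```text
t: 49.9
tcp_pos: [0.553, -0.052, 0.372]
tcp_rot: [-0.705, 0.705, -0.053, 0.051]
ft_force: [-0.7, 1.1, -2.2]
width: 0.0217
```

```bash
python3 go.py .5692 -.0525 .2239 -.143
```

```text
t49.90 d [0.0163 0.07   0.0019] w [ 0.0008 -0.0049 -0.0022] rows 1.2 grasp [ 0.5528 -0.052   0.294 ] yaw -0.148 width 0.0217 F [-0.7  1.1 -2.2] q6 -0.10
```

Emit:
move_arm:
  steps: "1 0 0.03 0.001 0 -0.003 0; 1 0 0.055 0.001 0 -0.003 0; 1 0.008 0.069 0.001 0 -0.003 0; 1 0.016 0.069 0.001 0 -0.003 0; 1 0.016 0.069 0.001 0 -0.003 0"

```text
t: 50.52
tcp_pos: [0.5704, -0.0499, 0.3063]
tcp_rot: [-0.705, 0.705, -0.048, 0.05]
ft_force: [-0.0, -0.1, -1.1]
width: 0.022
```

Emit:
move_arm:
  steps: "1 0 0 0 0 0 0; 1 0 0 0 0 0 0"

```text
t: 50.78
tcp_pos: [0.5694, -0.0499, 0.3063]
tcp_rot: [-0.705, 0.705, -0.049, 0.05]
ft_force: [0.7, 0.7, -0.5]
width: 0.0217
```

```bash
python3 go.py .5692 -.0525 .2239 -.143; python3 - <<'E'
from h import *
snap("side","s47",290,150,410,240);snap("top","t47",270,170,390,260);
E
```

```text
t50.77 d [ 0.0002  0.0044 -0.0026] w [0.0001 0.0035 0.0014] rows 0.1 grasp [ 0.5695 -0.05    0.2283] yaw -0.139 width 0.0217 F [ 0.7  0.7 -0.5] q6 -0.10
```

View pics/s47.png

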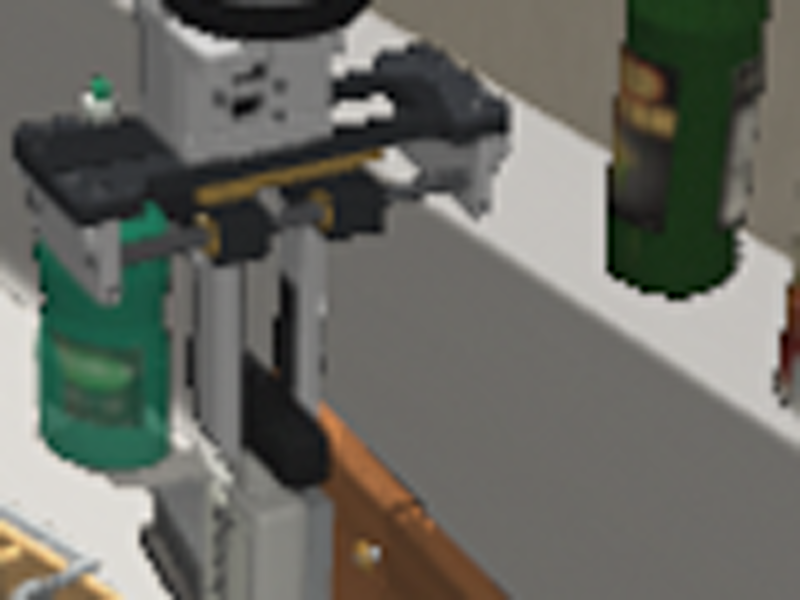

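The handle sits in the grip as before; the 9 px offset matches being 4.4 mm higher. I'll correct to the exact stand-off.

Emit:
move_arm:
  steps: "1 0 0.0044 -0.0026 0 0.0035 0; 1 0 0.0044 -0.0026 0 0.0035 0; 1 0 0.0044 -0.0026 0 0.0035 0; 1 0 0.0044 -0.0026 0 0.0035 0"

```text
t: 51.38
tcp_pos: [0.5688, -0.0525, 0.301]
tcp_rot: [-0.705, 0.705, -0.051, 0.051]
ft_force: [-0.9, -0.7, -1.7]
width: 0.0216
```

```bash
python3 go.py .5998 -.0569 .2239 -.143; python3 - <<'E'
from h import *
snap("side","s48",290,150,410,240)
E
```

```text
t51.38 d [ 0.0313 -0.0009  0.0001] w [ 0. -0. -0.] rows 0.5 grasp [ 0.5688 -0.0525  0.223 ] yaw -0.143 width 0.0216 F [-0.9 -0.7 -1.7] q6 -0.10
```

View pics/s48.png

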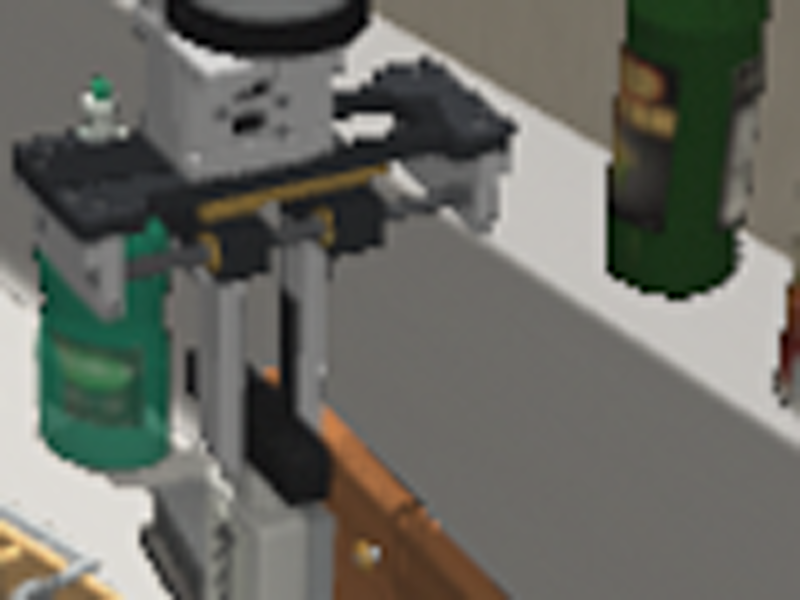

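Now it is practically identical to the earlier stand-off picture. I'll move straight in.

Emit:
move_arm:
  steps: "1 0.006 -0.001 0 0 0 0; 1 0.013 -0.001 0 0 0 0; 1 0.02 -0.001 0 0 0 0; 1 0.026 -0.001 0 0 0 0; 1 0.03 -0.001 0 0 0 0"

```text
t: 52.05
tcp_pos: [0.5989, -0.0568, 0.3018]
tcp_rot: [0.705, -0.705, 0.051, -0.05]
ft_force: [0.1, 2.2, -1.7]
width: 0.0217
```

Emit:
move_arm:
  steps: "1 0.001 0 0 0 0 0; 1 0.001 0 0 0 0 0"

```text
t: 52.3
tcp_pos: [0.5994, -0.0569, 0.3019]
tcp_rot: [0.705, -0.705, 0.051, -0.05]
ft_force: [-0.5, 0.1, -1.5]
width: 0.0218
```

```bash
python3 go.py .5998 -.0569 .199 -.143
```

```text
t52.30 d [0.0004 0.0249 0.    ] w [-0.      0.     -0.0003] rows 0.4 grasp [ 0.5994 -0.0569  0.2239] yaw -0.143 width 0.0218 F [-0.5  0.1 -1.5] q6 -0.10
```

No contact force on the way in. I'll lower onto the screw.

Emit:
move_arm:
  steps: "1 0 0.005 0 0 0 0; 1 0 0.01 0 0 0 0; 1 0 0.015 0 0 0 0; 1 0 0.02 0 0 0 0; 1 0 0.024 0 0 0 0"

```text
t: 52.92
tcp_pos: [0.5993, -0.0569, 0.2775]
tcp_rot: [0.705, -0.705, 0.051, -0.05]
ft_force: [-1.6, -0.1, -1.9]
width: 0.0216
```

Emit:
move_arm:
  steps: "1 0 0.001 0 0 0 0; 1 0 0.002 0 0 0 0; 1 0 0.003 0 0 0 0; 1 0 0.003 0 0 0 0"

```text
t: 53.42
tcp_pos: [0.5995, -0.0569, 0.2767]
tcp_rot: [-0.705, 0.705, -0.05, 0.051]
ft_force: [-4.1, 0.2, 5.1]
width: 0.0218
```

```bash
python3 go.py .5998 -.0569 .199 -.143;python3 - <<'E'
from h import *
snap("side","s49",290,150,410,240)
E
```

```text
t53.42 d [ 0.0003 -0.0003  0.    ] w [0.0002 0.0001 0.0007] rows 0.0 grasp [ 0.5995 -0.0569  0.1987] yaw -0.143 width 0.0218 F [-4.1  0.2  5.1] q6 -0.10
```

View pics/s49.png

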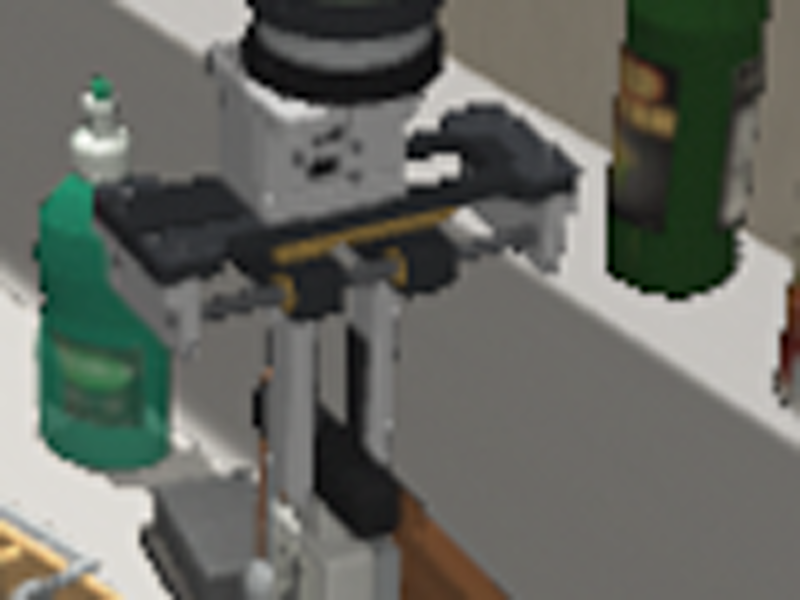

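It is seated: 5 N upward reaction at the original hang height. I'll release.

Emit:
move_arm:
  steps: "1 0 -0.001 0 0 0 0; 0.7 0 -0.001 0 0 0 0; 0.5 0 -0.001 0 0 0 0; 0.5 0 -0.001 0 0 0 0; 0.5 0 -0.001 0 0 0 0"

```text
t: 54.1
tcp_pos: [0.5995, -0.0569, 0.2758]
tcp_rot: [0.705, -0.705, 0.051, -0.051]
ft_force: [-0.1, 0.5, -0.2]
width: 0.0466
```

Emit:
move_arm:
  steps: "0.5 0 -0.02 0 0 0 0; 0.5 0 -0.05 0 0 0 0; 0.5 0 -0.1 0 0 0 0; 0.5 -0.05 -0.13 0 0 0 0; 0.5 -0.1 -0.15 0 0 0 0"

```text
t: 54.72
tcp_pos: [0.5, -0.0427, 0.4278]
tcp_rot: [-0.705, 0.705, -0.05, 0.051]
ft_force: [0.2, -0.0, -0.3]
width: 0.0473
```

Emit:
move_arm:
  steps: "0.5 -0.06 0 -0.03 0 0 0; 0.5 -0.1 0 -0.09 0 0 0; 0.5 -0.13 0 -0.15 0 0 0; 0.5 -0.13 0 -0.2 0 0 0; 0.5 -0.13 0 -0.2 0 0 0"

```text
t: 55.35
tcp_pos: [0.3417, -0.2251, 0.426]
tcp_rot: [-0.705, 0.705, -0.053, 0.053]
ft_force: [0.7, 1.5, -0.2]
width: 0.0471
```

```bash
python3 - <<'E'
from h import *
s=snap("side","s50",220,170,380,290);t=snap("top","t50",210,180,370,300);snap("side","s50b",320,195,384,243,s);snap("top","t50b",0,0,640,480,t)
print(r.state()["t"])
E
```

```text
55.45
```

View pics/s50.png

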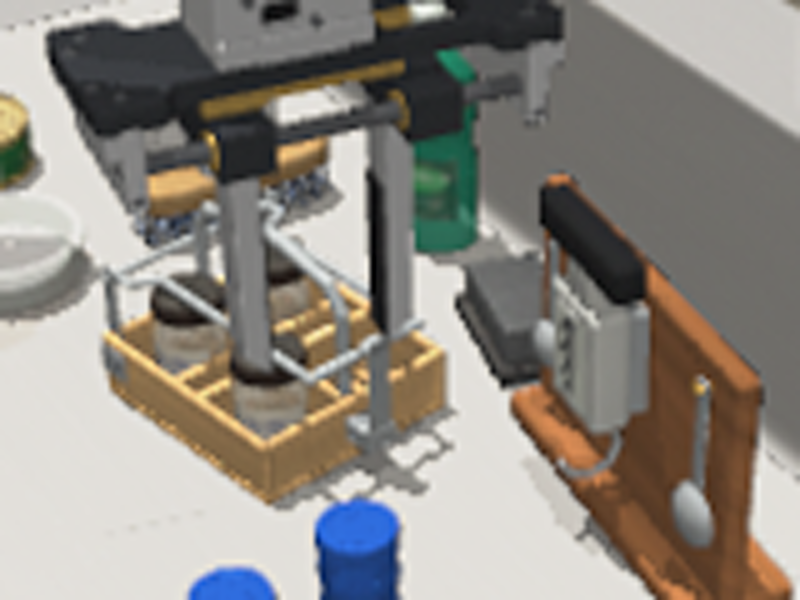

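View pics/t50.png

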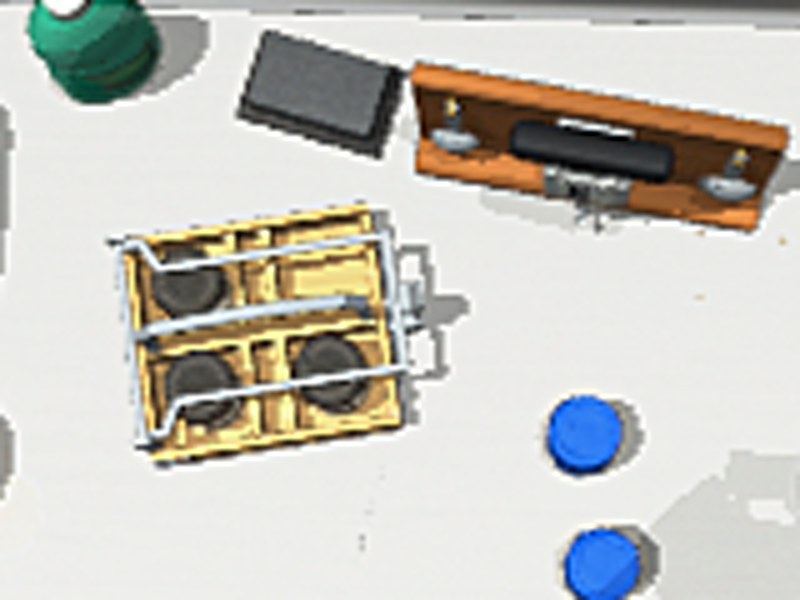

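View pics/s50b.png

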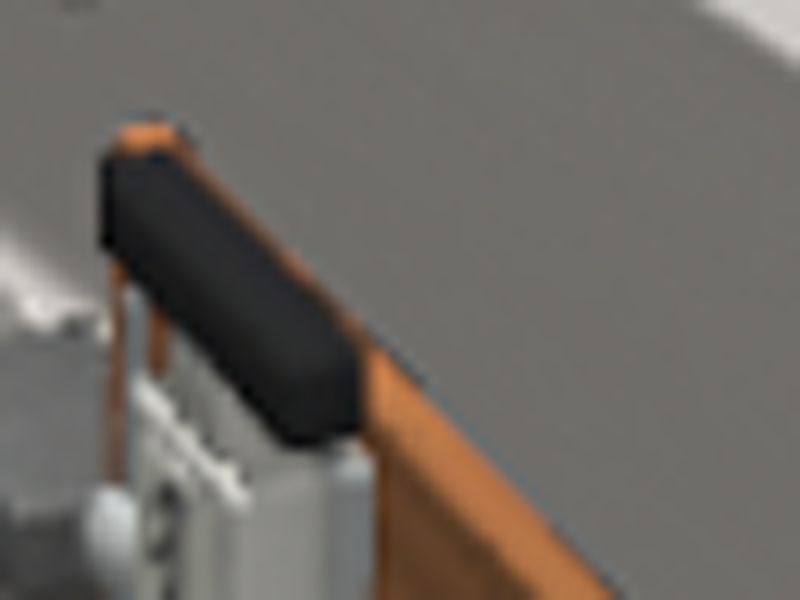

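The scale hangs pixel-for-pixel where it did at the start. The keeper is shut, the jars are standing and the carrier is down. One last stillness and bystander check, then I'll hand in.

Emit:
move_arm:
  steps: "0.5 0 0 0 0 0 0; 0.5 0 0 0 0 0 0; 0.5 0 0 0 0 0 0; 0.5 0 0 0 0 0 0; 0.5 0 0 0 0 0 0"

```text
t: 56.08
tcp_pos: [0.3434, -0.2219, 0.426]
tcp_rot: [0.705, -0.705, 0.05, -0.05]
ft_force: [-0.8, -0.8, -0.4]
width: 0.0471
```

```bash
python3 - <<'E'
from fit import *
t=r.read_camera("top");t2=snap("top","t51",150,170,470,320)
print(np.abs(t.astype(int)-t2)[170:320,150:470].mean())
t0=cv2.imread("pics/top0.png")
for n,(a,b,c,d) in dict(cup=(365,262,400,292),sauce=(425,215,450,250),whet=(255,180,292,212),dish=(170,250,212,292)).items():
    p=cv2.phaseCorrelate(np.float32(cv2.cvtColor(t0[b:d,a:c],6)),np.float32(cv2.cvtColor(t2[b:d,a:c],6)));print(n,p)
T=lambda p:z2(p,5,210,180)
obs=[("top",(.08,-.0725,.044),T((125,252))),("top",(-.08,-.0725,.044),T((370,206))),("top",(-.08,.0725,.044),T((403,427))),("top",(.08,.0725,.044),T((155,465)))]
x,e=fitpose(obs,(.5,.15,1.75));print(x,e.round(1))
c,s=np.cos(x[2]),np.sin(x[2])
for th in (0,.07):
  l=(.077-.166*np.cos(th),.042);p=proj("side",(x[0]+c*l[0]-s*l[1],x[1]+s*l[0]+c*l[1],.083+.166*np.sin(th)));print(th,((p-[220,170]+.5)*5-.5).round(0))
E
```

```text
0.838875
cup ((0.16247385985196772, -0.08773403950858949), 0.4932176616456774)
sauce ((0.49783184146094683, 0.005124974453604381), 1.0013006339470545)
whet ((0.01922380521875766, -0.020613368637494744), 0.9930655258707702)
dish ((0.42536212418884745, 0.5097321024766153), 0.9999888022151994)
[0.50639143 0.14593569 1.76053802] [[-0.4 -1.2]
 [ 0.   0. ]
 [ 0.4  0.1]
 [-0.   0.8]]
0 [312. 381.]
0.07 [311. 364.]
```

View pics/t51.png

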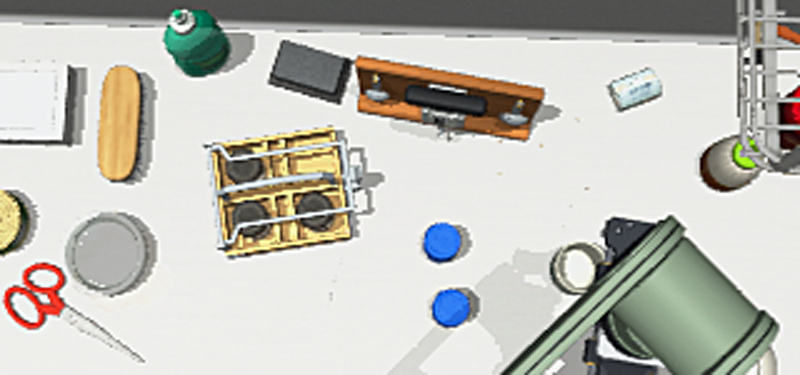

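```bash
python3 -c "
from bench import r
print(r.sign_off())"
```

```text
the job is handed in; nothing more can be done
None
```

The job is handed in, at about 56 s of the 210 s allowed; the sign-off gave no verdict. Only three brown-lidded jars were present.

- **Packing:** All three jars stand one to a bay, with the fourth bay (clip end, board side) empty. The keeper was pushed down to its stop.
- **Weighing:** The carrier hung by the bow's middle for about 7 s. The three corners I could measure were 33–40 mm up, and the picture was still for the last part. It was then lowered slowly and unhooked without any contact force.
- **Scale:** It went back on the screw by the reverse path, with 5 N of reaction at the original hang height.

The last checks before hand-in:

- **Keeper:** Its bar sits within 1 px of the shut position.
- **Scale:** It hangs exactly as in the first pictures.
- **Other things:** Nothing was moving and the arm was clear of everything. The sauce bottle, whetstone, dish and cup had shifted less than 1 px in the top view, though the arm partly hid the cup.
- **Carrier:** It ended about 3 mm from its starting place.

No check failed or disagreed. I chose not to use the far clip-side bay because the gripper came close to the hanging board there.

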